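# Load a slide tray into the scanner stage and lock it

## Task

Draw the blue slide tray out of its covered dock, put it down flat and let go, so that it can be taken again by its tab; then push it gently, square and flush, into the fence corner of the white scanner stage, tab towards the robot. Then slide the red lock grip fully home to its end stop so that its bolt lies behind the tray. Don't force anything, and leave the orange tray and the other things on the bench alone.

Things in the scene. Friction and masses are not known exactly. Their poses are not given: they have to be found in the camera images.
- tray: Tray to load: flat blue plastic bar 170 x 46 mm, 14 mm thick, two glass slides in its top, 0.15 to 0.32 kg. Origin: centre of its underside; x along its length, z up. At its rear end (-x) stands an upright blue tab 12 mm thick (x = -85 to -73 mm), 36 mm wide in y, its top 44 mm above the underside.
- tray_tab (a point): Middle of the top of the blue tray's tab, 44 mm above the tray's underside, at tray x = -79 mm, y = 0.
- other_tray: Tray not to be touched: flat orange plastic bar 170 x 46 mm, 14 mm thick, two glass slides in its top, 0.15 to 0.32 kg. Origin: centre of its underside; x along its length, z up. At its rear end (-x) stands an upright orange tab 12 mm thick (x = -85 to -73 mm), 36 mm wide in y, its top 44 mm above the underside.
- dock_a: Fixed grey dock holding the blue tray, left or right of the stage. Origin: centre of its underside on the bench; x = the way out; the docked tray's x points the same way. Deck 190 x 50 mm, 6 mm high, open bench on both sides of its front part. The tray can be gripped across its width there.
- dock_a_home (a point): Point on dock_a's deck, 6 mm above the bench, where the docked tray's origin lies (within 6 mm).
- dock_a_roof (a point): Centre of the top of dock_a's white roof, 66 mm above the bench. The roof (56 x 70 mm, dock x = -95 to -39 mm, underside at 60 mm) with side and back walls covers the tray's tab: draw the tray out along dock x by 60 mm or more before lifting it (it can rise only about 9 mm inside) or taking the tab.
- dock_b: The dock of the orange tray, built like dock_a, on the other side of the stage.
- stage: Fixed white loading stage with two dark fences, all slick (friction about 0.2). Origin on the bench under the centre of the fully home tray; x = push-in direction (away from the robot), y to the left. Deck top 8 mm above the bench, x = -215 to +100 mm, y = -37 to +53 mm; open at its left and near sides. Pressing the tray on fences, deck or bolt with over 50 N damages it.
- tray_home (a point): Point on the deck, 8 mm above the bench, where the tray's origin lies when it is flush against both fences; axes as the stage's, the tray's x along the stage's x (tab towards the robot).
- side_fence (a point): Middle of the top edge of the side fence's face, 38 mm above the bench: the face lies at stage y = -23 mm, x = -46 to +99 mm; 14 mm thick. It leaves no room for a finger beside a tray that is home.
- end_fence (a point): Middle of the top edge of the end fence's face, 38 mm above the bench: the face lies at stage x = +85 mm, y = -37 to +60 mm; 14 mm thick.
- lock (a joint): Lock slide of the stage, m: 0 = open, 0.110 = end stop, locked; starts 0 to 0.020. Moves to the stage's -y (right) against about 4 N friction; stays where left. Steel bolt at stage x = -109 to -89 mm, 10 to 22 mm above the bench, tip at stage y = 95 mm minus this value; it passes 4 mm behind a tray that is home, and jams on one that is not.
- lock_grip (a point): Centre of the lock's red grip, 50 mm above the bench: upright block, 24 mm in stage x, 26 mm in stage y, 22 to 67 mm above the bench. At stage x = -99 mm, y = 172 mm minus the lock value. Its track runs along y at stage x = -117 to -81 mm out to y = +239 mm, 16 mm high, with a stop 24 mm high at the left end.
- marker: Bystander: marker pen, 125 mm long, lying on the bench.
- oil_bottle: Bystander: small amber bottle, 75 mm tall, 36 mm across.
- tape_dispenser: Bystander: blue tape dispenser, 150 x 65 x 88 mm.
- air_can: Bystander: blue and white spray can, 130 mm tall, 52 mm across.
- slide_box: Bystander: yellow slide box, 112 x 84 x 33 mm.

How it is judged:
By the outcome, as a careful person would: the job done as asked, in the order asked, and still so for the second after the job is handed in, with the robot touching nothing.
It also fails if it takes over 72 s, if anything falls off the work surface, if the arm or the gripper's body presses on something with over 40 N, if the wrist force passes 120 N, or if a joint passes its speed limit or range.

## Robot

A 6-joint arm with a two-finger parallel gripper is mounted at the origin on the work surface. World frame = base frame: x ahead of the robot, y to its left, z up, the work surface at z = 0. Lengths are in m, angles in rad, forces in N, time in s.
With the tool pointing down it reaches from about 0.35 to 0.875 m from the base axis. Payload 4.2 kg.
Tool frame: the origin (TCP) lies at the very end of the fingers, on their centre line; the grasp point (between the pads) lies arm.grip_point_offset behind it (arm.grip_point_offset is the distance from the TCP to the grasp point, in m); z points along the fingers, y is the line along which they close (so a half turn about z gives the same grasp; the last joint's range is limited). The gripper opens to 85 mm and grips with 20 to 120 N. Pads are 22 mm wide; open, the fingers measure 114 mm over their backs; the gripper's body (76 mm by 85 mm) begins 54 mm behind the grasp point. The pads swing forward as they close: fully open they stand 13 mm farther back than shut.
Start: joints at [-1.075, 0.385, 0.008, 0, -1.194, -0.259], TCP at [0.147, -0.608, 0.231] pointing down, gripper open.
Joint ranges: [-3.14, 3.14], [-1.21, 2.06], [-1.07, 1.41], [-3.16, 2.05], [-2.99, -0.16], [-3.1, 3.1]. Speed limits (rad/s): [2.79, 2.79, 3.14, 3.14, 3.14, 3.14].

## Interface

Orientations are given as a rotation vector (axis times angle).
In Python, from bench import arm, get_image, get_calibration, ticket gives the robot as it stands. The module is installed in compiled form; this text tells all that it offers.
- The arm moves only by the tool apply_moves, never from a script. Its argument "plan" is a list of rows, each a list of 6 numbers: the shift along the tool's x, y, z scaled (see below), then the turn, a rotation vector about the tool's x, y, z scaled (see below). A call has 1 to 12 rows; each row shifts and turns the commanded pose from where the row before left it, along the tool's axes as they then stand; what a row does not reach is not made up. The controller multiplies each number of a shift by 0.05 m and each number of a turn by 0.1 rad. A row lasts 1/12 s, in which the tool goes at most 41.7 mm and 7.16 degrees, less where a joint would pass 70% of its speed; a pose out of reach is approached as far as the arm can. A call with a number of a shift or a turn outside -1 to 1 is refused whole. A call with a gripper value outside its range is refused whole. "hand" is the opening, from -1 (shut) to 1 (fully open), set as the call begins (left out, the last holds). The fingers move at their own pace and stop on an object; "force" is the grip in N (left out, the last holds). Time passes only in rows, so rows that do not move let the fingers close. It gives the time, the measured TCP pose, the force, the opening and the grip force at its end, in the units of the state.
- arm.read_state(): the state, without advancing time (a new reading comes with each control period).
- get_image(name): name is "scene" or "top"; returns (picture, depth): 480x640x3 uint8, red, green, blue; 480x640 float32, m along the optical axis (not along the pixel's ray), 0 where there is no reading.
- get_calibration(name): a dict with "intrinsics" (3x3 intrinsics, pixels), "R" (3x3) and "t" (3): a world point X has camera coordinates R X + t. Camera axes: x right, y down, z forward; pixel columns grow to the right and rows downward; lengths in m; the calibration is good to about 2 mm. A picture is of the moment at which its call begins. get_calibration takes no time and is no camera call.
- ticket.close_job(): hands the job in; it is judged then, once.
The state is a dict: "clock": time; "joint_positions": joint angles; "qd": joint speeds; "joint_torque": joint torques, N m; "ee_pos": TCP position; "orientation": TCP orientation; "contact_force": force on the tool from outside, world axes, zero at the start; "moment": the same for the moment, N m; "opening": finger opening in m; "gripper_force": force on a finger pad.
Only numpy, scipy, OpenCV 4.12 (cv2) and the standard library are available. Lean on these libraries where they do the work, as an engineer would, in place of code of your own. Each camera call takes 0.05 s, during which the arm holds its last target. There are 200 camera calls.

## Working session

There is one attempt and no reset: what is moved stays moved. The work goes in short steps, Python scripts to look and compute and a tool call to move; the robot and the scene stay as the last step left them, time stands still between calls to the robot, and variables do not carry over. Pictures are saved under pics/ and viewed, at most 10 in all, crops included, and the job is handed in when it is done.

Besides the shell and the picture viewer there is one more tool, called after "Request:" as name(argument=value, ...) on one line, values as JSON. apply_moves: Moves the arm, as the interface text tells. Shifts and turns lie within -1 to 1; 1 stands for 0.05 m of shift or 0.1 rad of turn. Its arguments: {"type":"object","properties":{"plan":{"type":"array","items":{"type":"array","items":{"type":"number"}}},"hand":{"type":"number"},"force":{"type":"number"}},"required":["plan"]}

```bash
mkdir -p pics
cat > h.py <<'E'
import numpy as np, cv2
from bench import arm, get_image, get_calibration, ticket
def grab(n,save=None):
    im,d=get_image(n)
    if save: cv2.imwrite('pics/'+save,im[:,:,::-1])
    return im,d
def ray(c,uv,z):
    K=np.array(c['intrinsics']);R=np.array(c['R']);t=np.array(c['t'])
    uv=np.atleast_2d(uv).astype(float)
    d=(np.c_[uv,np.ones(len(uv))]@np.linalg.inv(K).T)@R
    o=-R.T@t
    return o+d*((z-o[2])/d[:,2])[:,None]
def proj(c,X):
    p=np.atleast_2d(X)@np.array(c['R']).T+np.array(c['t']); p=p@np.array(c['intrinsics']).T
    return p[:,:2]/p[:,2:]
def cloud(c,d):
    K=np.array(c['intrinsics']);v,u=np.mgrid[:480,:640]
    P=np.stack([(u-K[0,2])/K[0,0]*d,(v-K[1,2])/K[1,1]*d,d],-1)
    return (P-np.array(c['t']))@np.array(c['R'])
E
python3 - <<'E'
from h import *
for n in('scene','top'):
    im,d=grab(n,n+'0.png'); c=get_calibration(n); print(n,c, (d>0).mean())
    np.savez(n+'0.npz',im=im,d=d)
print(arm.read_state(),arm.grip_point_offset)
E
```

```text
scene {'intrinsics': array([[524.08756679,   0.        , 315.38396751],
       [  0.        , 524.08756679, 240.0060159 ],
       [  0.        ,   0.        ,   1.        ]]), 'R': array([[ 0.81920815,  0.57323433, -0.01733232],
       [ 0.45759642, -0.67157029, -0.58275111],
       [-0.34569282,  0.46946325, -0.81246583]]), 't': array([-0.48606748, -0.23133969,  1.28268925])} 0.9958854166666666
top {'intrinsics': array([[582.94100079,   0.        , 313.26951927],
       [  0.        , 582.94100079, 242.46257394],
       [  0.        ,   0.        ,   1.        ]]), 'R': array([[ 0.03009656, -0.99954466, -0.00216019],
       [-0.9850038 , -0.02929127, -0.17002802],
       [ 0.16988733,  0.00724506, -0.98543686]]), 't': array([-0.02402524,  0.58706814,  1.15475258])} 0.9961588541666667
{'clock': 0.1, 'joint_positions': array([-1.07540624e+00,  3.85460272e-01,  6.75739427e-03, -4.13907920e-04,
       -1.19396656e+00, -2.58604864e-01]), 'qd': array([ 0.00107566, -0.00296327,  0.00279222,  0.00146082, -0.0015041 ,
       -0.00012231]), 'joint_torque': array([-4.26217539e-04, -3.93318772e+01,  1.88929582e+01,  4.19792488e+00,
       -2.63515838e-03,  3.01570630e-06]), 'ee_pos': array([ 0.14650741, -0.60705815,  0.23034379]), 'orientation': array([ 3.70795590e-01, -3.11929822e+00, -2.95780988e-03]), 'contact_force': array([ 0.08110054,  0.38270759, -0.16113611]), 'moment': array([-0.00209716,  0.03530774,  0.0133072 ]), 'gripper_force': 0.0, 'opening': 0.08512807436417148} 0.0187
```

View pics/top0.png

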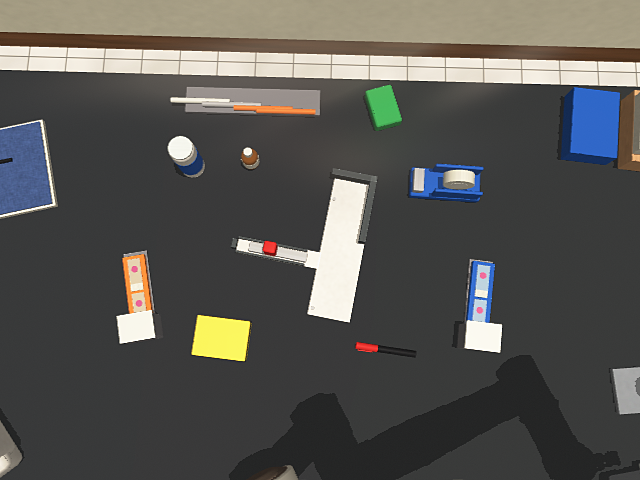

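View pics/scene0.png

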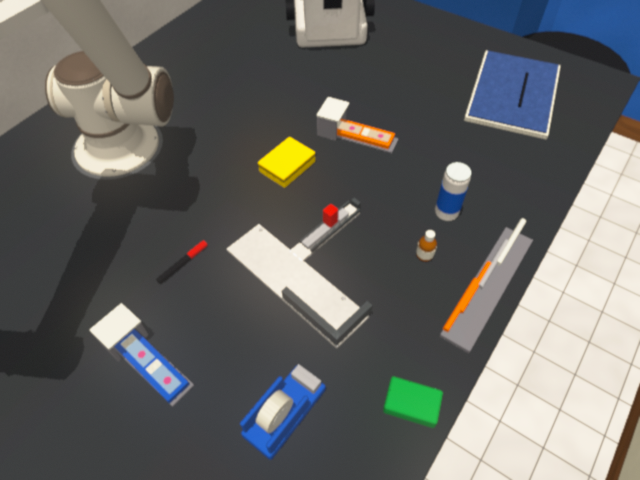

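The top view shows the blue tray at about (480,295) with its roof at (483,336), the stage deck at about (337,250), the fence corner at (375,180) and the red grip at (270,248). The scene view agrees, with nothing standing near the way out of the tray.

```bash
cat > m.py <<'E'
from h import *
def rect(mask,c,z,name):
    cs,_=cv2.findContours(mask.astype(np.uint8),cv2.RETR_EXTERNAL,cv2.CHAIN_APPROX_NONE)
    k=max(cs,key=cv2.contourArea)[:,0]
    P=ray(c,k,z)[:,:2]
    (cx,cy),(w,h),a=cv2.minAreaRect((P*1000).astype(np.float32))
    if w<h: w,h,a=h,w,a+90
    print(name,'c',round(cx,1),round(cy,1),'wh',round(w,1),round(h,1),'ang',round((a+90)%180-90,2),len(k))
    return P
if __name__=='__main__':
  for n in('top','scene'):
    f=np.load(n+'0.npz');im,d=f['im'],f['d'];c=get_calibration(n)
    W=cloud(c,d);Z=W[...,2]
    hsv=cv2.cvtColor(im,cv2.COLOR_RGB2HSV);H,S,V=cv2.split(hsv)
    uvroof=proj(c,[[0.27,-0.28,.066]])
    def near(x,y,r): return np.hypot(W[...,0]-x,W[...,1]-y)<r
    t=(483,336) if n=='top' else (120,327)
    x0,y0=W[t[1],t[0],:2]; print(n,'roof pt',W[t[1],t[0]])
    rect((S<60)&(V>150)&near(x0,y0,.08)&(Z>.055),c,.066,'roof')
    t=(480,292) if n=='top' else (155,365)
    x0,y0=W[t[1],t[0],:2]; print('tray pt',W[t[1],t[0]])
    rect((V>90)&near(x0,y0,.12)&(Z>.014)&(Z<.026)&((S>120)|(V>140)),c,.020,'tray')
    rect(near(x0,y0,.12)&(Z>.003)&(Z<.026),c,.006,'dockdeck')
    t=(337,250) if n=='top' else (290,275)
    x0,y0=W[t[1],t[0],:2]; print('stage pt',W[t[1],t[0]])
    rect((S<60)&(V>150)&near(x0,y0,.25)&(Z<.013)&(Z>.003),c,.008,'deck')
    fm=near(x0,y0,.25)&(Z>.033)&(Z<.044)&(V<110)
    np.save(n+'_f.npy',ray(c,np.argwhere(fm)[:,::-1],.038)[:,:2]); print('fence px',fm.sum())
    t=(270,247) if n=='top' else (330,212)
    x0,y0=W[t[1],t[0],:2]; print('grip pt',W[t[1],t[0]])
    rect((S>150)&((H<8)|(H>172))&near(x0,y0,.05)&(Z>.060),c,.067,'grip')
E
python3 m.py
```

```text
top roof pt [ 0.40659411 -0.3482853   0.06763308]
roof c 406.9 -348.6 wh 70.9 55.8 ang 84.49 124
tray pt [ 0.49790932 -0.35654462  0.02284743]
tray c 500.1 -358.7 wh 125.0 47.2 ang -6.55 157
dockdeck c 506.7 -359.3 wh 143.7 75.1 ang 2.13 241
stage pt [ 0.58041004 -0.05738473  0.00535575]
deck c 586.0 -53.2 wh 300.2 118.0 ang -9.56 386
fence px 697
grip pt [0.57249412 0.08109976 0.06796047]
grip c 572.8 82.2 wh 26.0 24.3 ang 81.37 41
scene roof pt [ 0.41505768 -0.34534389  0.06324124]
roof c 407.3 -349.0 wh 69.8 56.7 ang 84.4 104
tray pt [ 0.49431707 -0.35440518  0.01898112]
tray c 487.3 -357.9 wh 156.2 46.1 ang -6.67 163
dockdeck c 472.1 -351.0 wh 197.4 71.3 ang -1.85 243
stage pt [ 0.57448154 -0.06172667  0.00481236]
deck c 580.9 -52.8 wh 289.7 120.0 ang -9.24 301
fence px 774
grip pt [0.5776019  0.07630557 0.06629613]
grip c 576.6 79.4 wh 26.5 25.6 ang 83.3 35
```

```bash
cat > s.py <<'E'
from h import *
a=np.radians(-9.4);ex=np.array([np.cos(a),np.sin(a)]);ey=np.array([-ex[1],ex[0]])
o=np.array([.605,-.058])
def edge(u,v,lo,hi,side,nb=.004):
    # extreme of v per bin of u
    pts=[]
    for b in np.arange(lo,hi,nb):
        m=(u>=b)&(u<b+nb)
        if m.sum()>1: pts.append((b+nb/2,(v[m].max() if side>0 else v[m].min())))
    p=np.array(pts); k=np.polyfit(p[:,0],p[:,1],1)
    for _ in range(3):
        r=p[:,1]-np.polyval(k,p[:,0]); q=p[abs(r)<.0025]; 
        if len(q)>4:k=np.polyfit(q[:,0],q[:,1],1)
    return np.degrees(k[0]),np.polyval(k,(lo+hi)/2)*1000,len(q)
for n in('top','scene'):
    P=np.load(n+'_f.npy')-o; x,y=P@ex,P@ey
    print(n,'x',np.percentile(x,[1,99])*1e3,'y',np.percentile(y,[1,99])*1e3)
    xm,ym=np.percentile(x,99),np.percentile(y,1)
    s=(y<ym+.022); e=(x>xm-.022)
    print('side inner',edge(x[s],y[s],xm-.13,xm-.03,1),'outer',edge(x[s],y[s],xm-.13,xm-.02,-1))
    print('end inner',edge(y[e],x[e],ym+.03,ym+.09,-1),'outer',edge(y[e],x[e],ym+.02,ym+.09,1))
    f=np.load(n+'0.npz');im,d=f['im'],f['d'];c=get_calibration(n)
    hsv=cv2.cvtColor(im,cv2.COLOR_RGB2HSV);W=cloud(c,d)
    Q=ray(c,np.argwhere((hsv[...,1]<60)&(hsv[...,2]>150)&(W[...,2]<.02)&(W[...,2]>.003))[:,::-1],.008)[:,:2]-o
    x,y=Q@ex,Q@ey; m=(x>-.24)&(x<.1)&(y>-.045)&(y<.06);x,y=x[m],y[m]
    print('deck left',edge(x,y,-.02,.08,1),edge(x,y,-.2,-.14,1),'right',edge(x,y,-.19,-.06,-1),'near',edge(y,x,-.03,.045,-1))
E
python3 s.py
```

```text
top x [-65.25461617 143.61920562] y [-189.01911881  123.59729904]Traceback (most recent call last):
  File "s.py", line 20, in <module>
    print('side inner',edge(x[s],y[s],xm-.13,xm-.03,1),'outer',edge(x[s],y[s],xm-.13,xm-.02,-1))
                       ~~~~^^^^^^^^^^^^^^^^^^^^^^^^^^^
  File "s.py", line 10, in edge
    p=np.array(pts); k=np.polyfit(p[:,0],p[:,1],1)
                                  ~^^^^^
IndexError: too many indices for array: array is 1-dimensional, but 2 were indexed
```

```bash
sed -i "s/    P=np.load(n+'_f.npy')-o; x,y=P@ex,P@ey/&\n    m=(x>-.07)\&(x<.13)\&(y>-.06)\&(y<.08);x,y=x[m],y[m]/" s.py; python3 s.py
```

```text
top x [-1.28965487e-01  1.29783592e+02] y [-57.64229454  23.80041345]
side inner (np.float64(0.03958704038503049), np.float64(-44.26046292856463), 24) outer (np.float64(-0.17687852960638972), np.float64(-56.77315829898588), 28)
end inner (np.float64(0.9507269682925499), np.float64(129.03358197363954), 6) outer (np.float64(-0.1672980932622274), np.float64(129.51853963901505), 6)
deck left (np.float64(-0.07434954761158234), np.float64(31.802704334757166), 24) (np.float64(4.392970833416463), np.float64(30.629651107849963), 8) right (np.float64(-0.032153163086018545), np.float64(-44.18197309455227), 28) near (np.float64(59.18234498572613), np.float64(-154.17972000271223), 1)
scene x [  3.89270236 127.76656944] y [-59.45076051 -46.97054788]
side inner (np.float64(0.37747947226890316), np.float64(-47.485207664650176), 24) outer (np.float64(-0.3992944122626091), np.float64(-58.611465610309786), 27)Traceback (most recent call last):
  File "s.py", line 22, in <module>
    print('end inner',edge(y[e],x[e],ym+.03,ym+.09,-1),'outer',edge(y[e],x[e],ym+.02,ym+.09,1))
                      ~~~~^^^^^^^^^^^^^^^^^^^^^^^^^^^^
  File "s.py", line 10, in edge
    p=np.array(pts); k=np.polyfit(p[:,0],p[:,1],1)
                                  ~^^^^^
IndexError: too many indices for array: array is 1-dimensional, but 2 were indexed
```

```bash
sed -i "s/^o=np.array.*/o=np.array([.605,-.058])+.045*ex-.0205*ey/; s/(x>-.24)&(x<.1)/(x>-.24)\&(x<.12)/" s.py; sed -i "s/xm,ym=.*/xm,ym=.1,-.038/; s/s=(y<ym+.022)/s=(y<ym+.024)/" s.py; python3 s.py; python3 -c "
import sys;sys.argv=['']
from h import *
a=np.radians(-9.4);ex=np.array([np.cos(a),np.sin(a)]);ey=np.array([-ex[1],ex[0]])
print(np.array([.605,-.058])+.045*ex-.0205*ey)
for n in('top','scene'):
  c=get_calibration(n);print(-np.array(c['R']).T@np.array(c['t']))"
```

```text
top x [-44.69023286  98.63393037] y [-37.0650575   57.21346768]
side inner (np.float64(-0.07730344509201283), np.float64(-23.958540487996057), 25) outer (np.float64(-0.053004980578837825), np.float64(-36.37968967758132), 28)
end inner (np.float64(0.7173937759874582), np.float64(84.46892815959407), 15) outer (np.float64(-0.318446905829672), np.float64(98.10596132423714), 18)
deck left (np.float64(-0.33535894831939334), np.float64(51.94884355417402), 25) (np.float64(0.6046582518891239), np.float64(52.606555413467156), 15) right (np.float64(-0.14759408302222657), np.float64(-35.913301668702175), 32) near (np.float64(0.21189390185752288), np.float64(-214.1612134761096), 19)
scene x [-39.82401984  99.63824843] y [-38.78168578  56.1815597 ]
side inner (np.float64(0.28248601800471457), np.float64(-26.976609909779793), 25) outer (np.float64(-0.2537779375104107), np.float64(-38.26524397518766), 28)
end inner (np.float64(-0.5890239723527719), np.float64(87.31095213460314), 15) outer (np.float64(0.34236483648742355), np.float64(99.33001200877946), 18)
deck left (np.float64(-0.3252581423373465), np.float64(51.21018998176852), 24) (np.float64(0.6690119282613858), np.float64(52.16108526697502), 15) right (np.float64(-0.09332034299735771), np.float64(-37.45641756873851), 33) near (np.float64(0.35856886752752337), np.float64(-213.65523868156373), 19)
[ 0.64604757 -0.0855744 ]
[ 0.3828096  -0.01518458  1.23770189]
[ 0.94746711 -0.47890576  0.89890305]
```

```bash
cat >> h.py <<'E'
from scipy.spatial.transform import Rotation as Ro
S0=np.array([.6459,-.0861]); SA=np.radians(-9.45)
def stage(x,y):
    c,s=np.cos(SA),np.sin(SA); return S0+[c*x-s*y,s*x+c*y]
def tostage(p):
    c,s=np.cos(SA),np.sin(SA); d=np.array(p)[:2]-S0; return np.array([c*d[0]+s*d[1],-s*d[0]+c*d[1]])
def go(x,y,z,yaw):
    """tool y along world yaw+90deg, tool x along yaw+180, tool z down: turn first, then shift, in move units"""
    st=arm.read_state(); A=Ro.from_rotvec(st['orientation'])
    B=Ro.from_matrix(np.array([[-np.cos(yaw),-np.sin(yaw),0],[-np.sin(yaw),np.cos(yaw),0],[0,0,-1.]]).T.reshape(3,3).T[:, :]) if 0 else None
    c,s=np.cos(yaw),np.sin(yaw)
    B=Ro.from_matrix(np.column_stack([[-c,-s,0],[-s,c,0],[0,0,-1.]]))
    t=(A.inv()*B).as_rotvec()/.1
    d=B.inv().apply(np.array([x,y,z])-st['ee_pos'])/.05
    print('turn',t.round(2),'shift',d.round(3),'rows>=',round(np.linalg.norm(d)/.83,1))
    print('stage pos',tostage(st['ee_pos']).round(4),'clock',st['clock'],'F',st['contact_force'].round(1),'q',st['joint_positions'].round(2))
E
sed -i '/if 0 else None/d' h.py
python3 -c "
from h import *
go(.476,-.3562,.12,np.radians(-6.2))"
```

```text
turn [ 0.02 -0.    3.45] shift [-6.009  5.7    2.207] rows>= 10.3
stage pos [-0.4071 -0.5959] clock 0.1 F [ 0.1  0.4 -0.2] q [-1.08  0.39  0.01 -0.   -1.19 -0.26]
```

Request:
apply_moves(plan=[[0, 0, 0, 0, 0, 0.69], [0, 0, 0, 0, 0, 0.69], [0, 0, 0, 0, 0, 0.69], [0, 0, 0, 0, 0, 0.69], [0, 0, 0, 0, 0, 0.69]], hand=1)

```text
clock: 0.52
ee_pos: [0.1466, -0.6072, 0.2306]
orientation: [-0.175, -3.136, -0.002]
contact_force: [0.6, -0.6, -0.1]
opening: 0.0855
gripper_force: 0.0
```

Request:
apply_moves(plan=[[-0.5, 0.475, 0.18, 0, 0, 0], [-0.5, 0.475, 0.18, 0, 0, 0], [-0.5, 0.475, 0.18, 0, 0, 0], [-0.5, 0.475, 0.18, 0, 0, 0], [-0.5, 0.475, 0.18, 0, 0, 0], [-0.5, 0.475, 0.18, 0, 0, 0], [-0.5, 0.475, 0.18, 0, 0, 0], [-0.5, 0.475, 0.18, 0, 0, 0], [-0.5, 0.475, 0.18, 0, 0, 0], [-0.5, 0.475, 0.18, 0, 0, 0], [-0.5, 0.475, 0.18, 0, 0, 0], [-0.5, 0.475, 0.18, 0, 0, 0]])

```text
clock: 1.52
ee_pos: [0.4766, -0.3552, 0.1225]
orientation: [-0.17, -3.136, -0.001]
contact_force: [0.5, -1.1, -0.6]
opening: 0.0853
gripper_force: 0.0
```

```bash
python3 -c "
from h import *
go(.476,-.3562,.006,np.radians(-6.2))"
```

```text
turn [ 0.   -0.01  0.  ] shift [ 0.009 -0.022  2.331] rows>= 2.8
stage pos [-0.1229 -0.2932] clock 1.5167 F [ 0.5 -1.1 -0.6] q [-0.37  0.43 -0.21 -0.   -0.93 -1.31]
```

Request:
apply_moves(plan=[[0, -0.02, 0.35, 0, 0, 0], [0, 0, 0.35, 0, 0, 0], [0, 0, 0.35, 0, 0, 0], [0, 0, 0.35, 0, 0, 0], [0, 0, 0.3, 0, 0, 0], [0, 0, 0.25, 0, 0, 0], [0, 0, 0.2, 0, 0, 0], [0, 0, 0.13, 0, 0, 0], [0, 0, 0.05, 0, 0, 0], [0, 0, 0, 0, 0, 0]])

```text
clock: 2.35
ee_pos: [0.4753, -0.3575, 0.0063]
orientation: [-0.17, -3.136, -0.0]
contact_force: [0.8, -0.9, 0.3]
opening: 0.0855
gripper_force: 0.0
```

Request:
apply_moves(plan=[[0, 0, 0, 0, 0, 0], [0, 0, 0, 0, 0, 0], [0, 0, 0, 0, 0, 0], [0, 0, 0, 0, 0, 0], [0, 0, 0, 0, 0, 0], [0, 0, 0, 0, 0, 0], [0, 0, 0, 0, 0, 0], [0, 0, 0, 0, 0, 0], [0, 0, 0, 0, 0, 0], [0, 0, 0, 0, 0, 0]], hand=-1, force=40)

```text
clock: 3.18
ee_pos: [0.4762, -0.3578, 0.0078]
orientation: [0.169, 3.136, -0.001]
contact_force: [-0.1, 1.1, 6.5]
opening: 0.0446
gripper_force: 43.0
```

Run:
```python
from h import *
go(.476,-.3562,.006,np.radians(-6.2))
im,d=grab('scene')
cv2.imwrite('pics/g1.png',cv2.resize(im[270:450,60:260,::-1],(800,600)) if 0 else cv2.resize(im[280:430,60:260,::-1],(800,600)))
```

```text
turn [-0.01  0.02  0.  ] shift [0.007 0.031 0.036] rows>= 0.1
stage pos [-0.1228 -0.2959] clock 3.1833 F [-0.1  1.1  6.5] q [-0.37  0.58 -0.31  0.   -0.68 -1.31]
```

View pics/g1.png

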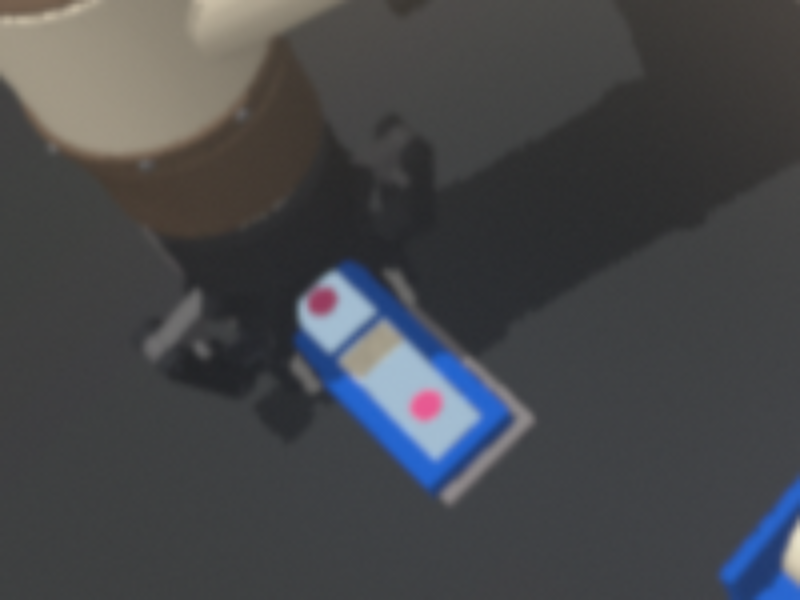

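Fingers hold both sides of the tray's middle (crop centre, about (340,360)); the tray lies straight on its deck.

Request:
apply_moves(plan=[[0, 0, -0.03, 0, 0, 0], [0, 0, -0.02, 0, 0, 0], [-0.05, 0, 0, 0, 0, 0], [-0.1, 0, 0, 0, 0, 0], [-0.1, 0, 0, 0, 0, 0], [-0.1, 0, 0, 0, 0, 0], [0, 0, 0, 0, 0, 0]])

```text
clock: 3.82
ee_pos: [0.4945, -0.3598, 0.0092]
orientation: [0.169, 3.136, -0.001]
contact_force: [-0.3, -0.3, -1.9]
opening: 0.045
gripper_force: 42.1
```

Request:
apply_moves(plan=[[-0.12, 0, 0, 0, 0, 0], [-0.12, 0, 0, 0, 0, 0], [-0.12, 0, 0, 0, 0, 0], [-0.12, 0, 0, 0, 0, 0], [-0.12, 0, 0, 0, 0, 0], [-0.12, 0, 0, 0, 0, 0], [-0.12, 0, 0, 0, 0, 0], [-0.12, 0, 0, 0, 0, 0], [-0.12, 0, 0, 0, 0, 0], [-0.12, 0, 0, 0, 0, 0], [-0.12, 0, 0, 0, 0, 0], [0, 0, 0, 0, 0, 0]])

```text
clock: 4.82
ee_pos: [0.5601, -0.3669, 0.0094]
orientation: [0.169, 3.136, -0.001]
contact_force: [0.4, -0.7, -2.7]
opening: 0.0448
gripper_force: 42.1
```

Run:
```python
from h import *
im,d=grab('scene')
cv2.imwrite('pics/g2.png',cv2.resize(im[260:440,80:320,::-1],(800,600)))
st=arm.read_state();print(st['ee_pos'],st['contact_force'],st['moment'])
```

```text
[ 0.55919013 -0.36661788  0.00920983] [-0.55723644  0.00602415 -2.19133677] [-0.01553903 -0.00432597 -0.01241804]
```

View pics/g2.png

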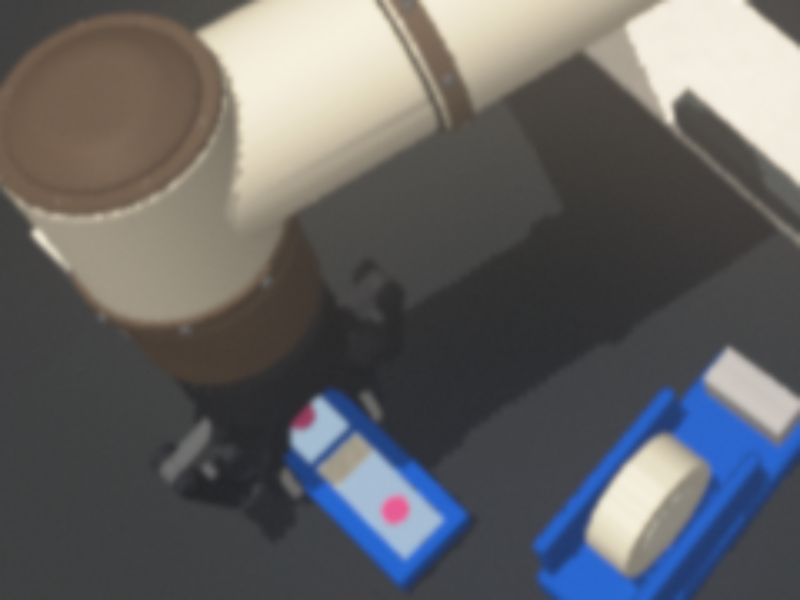

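The tray came along by about 83 mm and is level in the fingers (crop (370,500)), clear of the tape dispenser.

Request:
apply_moves(plan=[[0, 0, -0.1, 0, 0, 0], [0, 0, -0.2, 0, 0, 0], [0, 0, -0.3, 0, 0, 0], [0, 0, -0.3, 0, 0, 0], [0, 0, -0.3, 0, 0, 0], [0, 0, -0.3, 0, 0, 0], [0, 0, -0.3, 0, 0, 0], [0, 0, -0.2, 0, 0, 0], [0, 0, -0.1, 0, 0, 0], [0, 0, 0, 0, 0, 0]])

```text
clock: 5.7
ee_pos: [0.5591, -0.3669, 0.1163]
orientation: [0.17, 3.134, -0.002]
contact_force: [0.7, -0.3, -1.1]
opening: 0.0448
gripper_force: 42.1
```

Run:
```python
from h import *
from m import rect
p=stage(-.118,.006); go(*p,.115,SA)
for n in('top','scene'):
    im,d=grab(n); c=get_calibration(n); W=cloud(c,d)
    cv2.imwrite('pics/l_%s.png'%n,im[:,:,::-1])
    H,S,V=cv2.split(cv2.cvtColor(im,cv2.COLOR_RGB2HSV))
    m=(H>100)&(H<125)&(S>130)&(V>70)&(abs(W[...,0]-.56)<.14)&(abs(W[...,1]+.367)<.06)&(W[...,2]>.07)
    Q=W[m]; print(n,m.sum(),np.percentile(Q,[1,50,99],axis=0).round(3))
    if m.sum(): rect(m,c,.122,'tray')
```

```text
turn [-0.01  0.03  0.57] shift [1.57  5.945 0.026] rows>= 7.4
stage pos [-0.0395 -0.2913] clock 5.7 F [ 0.7 -0.3 -1.1] q [-0.34  0.55 -0.03  0.   -0.99 -1.34]
top 667 [[ 0.475 -0.387  0.117]
 [ 0.503 -0.352  0.13 ]
 [ 0.607 -0.337  0.163]]
tray c 515.4 -365.8 wh 80.2 53.7 ang -6.52 181
scene 970 [[ 0.541 -0.398  0.116]
 [ 0.607 -0.378  0.126]
 [ 0.646 -0.345  0.169]]
tray c 589.3 -370.6 wh 114.4 46.3 ang -6.62 160
```

Request:
apply_moves(plan=[[0, 0, 0, 0, 0, 0.19], [0, 0, 0, 0, 0, 0.19], [0, 0, 0, 0, 0, 0.19], [0.05, 0.2, 0, 0, 0, 0], [0.11, 0.4, 0, 0, 0, 0], [0.15, 0.6, 0, 0, 0, 0], [0.17, 0.65, 0, 0, 0, 0], [0.17, 0.65, 0, 0, 0, 0], [0.17, 0.65, 0, 0, 0, 0], [0.17, 0.65, 0, 0, 0, 0], [0.17, 0.65, 0, 0, 0, 0], [0.15, 0.6, 0, 0, 0, 0]])

```text
clock: 6.8
ee_pos: [0.5347, -0.1046, 0.1143]
orientation: [-0.259, -3.131, -0.0]
contact_force: [0.1, 0.4, -2.3]
opening: 0.0447
gripper_force: 42.1
```

Request:
apply_moves(plan=[[0.14, 0.5, 0, 0, 0, 0], [0.08, 0.27, 0, 0, 0, 0], [0.04, 0.12, 0, 0, 0, 0], [0, 0, 0, 0, 0, 0], [0, 0, 0, 0, 0, 0]])

```text
clock: 7.22
ee_pos: [0.5299, -0.0608, 0.1144]
orientation: [0.258, 3.131, -0.0]
contact_force: [-0.9, 0.1, -1.8]
opening: 0.0448
gripper_force: 42.1
```

Run:
```python
from h import *
p=stage(-.118,.006); go(*p,.0115,SA)
im,d=grab('scene','over.png')
```

```text
turn [-0.  0.  0.] shift [-1.100e-02  1.000e-03  2.058e+00] rows>= 2.5
stage pos [-0.1186  0.006 ] clock 7.2167 F [-0.9  0.1 -1.8] q [ 0.19  0.35 -0.38  0.   -0.85 -1.93]
```

View pics/over.png

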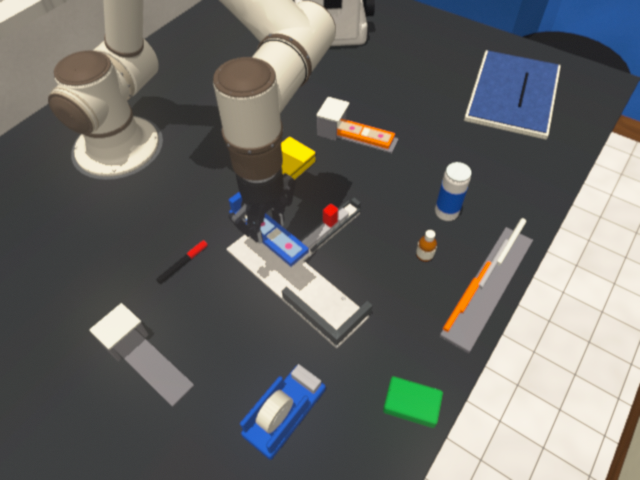

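The tray is held level above the near part of the stage (tray at about (275,235)); the way down is free.

Request:
apply_moves(plan=[[0, 0, 0.15, 0, 0, 0], [0, 0, 0.3, 0, 0, 0], [0, 0, 0.35, 0, 0, 0], [0, 0, 0.35, 0, 0, 0], [0, 0, 0.3, 0, 0, 0], [0, 0, 0.25, 0, 0, 0], [0, 0, 0.15, 0, 0, 0], [0, 0, 0.08, 0, 0, 0], [0, 0, 0.04, 0, 0, 0], [0, 0, 0, 0, 0, 0]])

```text
clock: 8.1
ee_pos: [0.5302, -0.0611, 0.0157]
orientation: [0.26, 3.131, -0.0]
contact_force: [0.1, -0.6, -2.1]
opening: 0.0451
gripper_force: 42.1
```

Request:
apply_moves(plan=[[0, 0, 0.02, 0, 0, 0], [0, 0, 0.02, 0, 0, 0], [0, 0, 0.02, 0, 0, 0], [0, 0, 0, 0, 0, 0], [0, 0, 0, 0, 0, 0]])

```text
clock: 8.52
ee_pos: [0.5301, -0.0607, 0.0131]
orientation: [0.259, 3.13, 0.0]
contact_force: [0.3, -0.6, -2.2]
opening: 0.0451
gripper_force: 42.1
```

Request:
apply_moves(plan=[[0, 0, 0.02, 0, 0, 0], [0, 0, 0.02, 0, 0, 0], [0, 0, 0, 0, 0, 0]])

```text
clock: 8.77
ee_pos: [0.5298, -0.0607, 0.0106]
orientation: [-0.259, -3.131, 0.0]
contact_force: [0.0, -0.6, -2.0]
opening: 0.0447
gripper_force: 42.1
```

Request:
apply_moves(plan=[[0, 0, 0.02, 0, 0, 0], [0, 0, 0, 0, 0, 0], [0, 0, 0, 0, 0, 0]])

```text
clock: 9.02
ee_pos: [0.5301, -0.0607, 0.0099]
orientation: [0.259, 3.131, 0.0]
contact_force: [-0.1, 0.0, -1.7]
opening: 0.0449
gripper_force: 42.2
```

Request:
apply_moves(plan=[[0, 0, 0.02, 0, 0, 0], [0, 0, 0, 0, 0, 0], [0, 0, 0, 0, 0, 0]])

```text
clock: 9.27
ee_pos: [0.5301, -0.0607, 0.0098]
orientation: [0.259, 3.13, -0.0]
contact_force: [-1.3, 0.2, 4.9]
opening: 0.0447
gripper_force: 43.0
```

Request:
apply_moves(plan=[[0, 0, 0.01, 0, 0, 0], [0, 0, 0, 0, 0, 0], [0, 0, 0, 0, 0, 0]])

```text
clock: 9.52
ee_pos: [0.5301, -0.0607, 0.0098]
orientation: [0.258, 3.13, -0.0]
contact_force: [-4.4, 1.7, 9.2]
opening: 0.0448
gripper_force: 43.3
```

Request:
apply_moves(plan=[[0, 0, -0.01, 0, 0, 0], [0, 0, 0, 0, 0, 0], [0, 0, 0, 0, 0, 0], [0, 0, 0, 0, 0, 0], [0, 0, 0, 0, 0, 0]], hand=0.4)

```text
clock: 9.93
ee_pos: [0.53, -0.0608, 0.0087]
orientation: [-0.259, -3.131, 0.0]
contact_force: [0.1, 0.1, -0.4]
opening: 0.0602
gripper_force: 0.0
```

Request:
apply_moves(plan=[[0, 0, -0.1, 0, 0, 0], [0, 0, -0.2, 0, 0, 0], [0, 0, -0.4, 0, 0, 0], [0, 0, -0.5, 0, 0, 0], [0, 0, -0.5, 0, 0, 0], [0, 0, -0.4, 0, 0, 0], [0, 0, -0.2, 0, 0, 0], [0, 0, 0, 0, 0, 0]])

```text
clock: 10.6
ee_pos: [0.5317, -0.0606, 0.127]
orientation: [0.258, 3.125, 0.002]
contact_force: [-0.2, 0.2, 0.6]
opening: 0.0599
gripper_force: 0.0
```

```bash
cat > t.py <<'E'
from h import *
from m import rect
def look(tag,ztop=.022):
  for n in('top','scene'):
    im,d=grab(n,tag+n+'.png'); c=get_calibration(n); W=cloud(c,d)
    H,S,V=cv2.split(cv2.cvtColor(im,cv2.COLOR_RGB2HSV))
    c_,s_=np.cos(SA),np.sin(SA); D=W[...,:2]-S0
    X=c_*D[...,0]+s_*D[...,1]; Y=-s_*D[...,0]+c_*D[...,1]
    B=(H>100)&(H<125)&(S>110)&(V>60)&(X>-.28)&(X<.1)&(abs(Y-.01)<.08)
    tab=B&(W[...,2]>.046)&(W[...,2]<.058); bar=B&(W[...,2]<.030)
    for nm,m,z in(('tab',tab,.052),('bar',bar,ztop)):
        print(n,nm,m.sum())
        if m.sum()<20: continue
        P=rect(m,c,z,nm); q=np.array([tostage(p) for p in P])*1000
        print('   stage x',np.percentile(q[:,0],[1,99]).round(1),'y',np.percentile(q[:,1],[1,99]).round(1))
        if nm=='bar':
            x,y=q.T; 
            for sgn,l in((1,'L'),(-1,'R')):
                bins=np.arange(x.min()+8,x.max()-8,4); e=[]
                for b in bins:
                    k=(x>=b)&(x<b+4)
                    if k.any(): e.append((b+2,sgn*max(sgn*y[k])))
                e=np.array(e); k=np.polyfit(e[:,0],e[:,1],1)
                r=e[:,1]-np.polyval(k,e[:,0]); g=abs(r)<1.5; 
                if g.sum()>5:k=np.polyfit(e[g,0],e[g,1],1)
                print('   edge',l,'slope deg',np.degrees(k[0]).round(2),'y at mid',np.polyval(k,e[:,0].mean()).round(1),'x',e[[0,-1],0].round(0))
if __name__=='__main__':
    import sys; look(sys.argv[1]); go(*stage(-.25,.006),.1,SA)
E
python3 t.py p1
```

```text
top tab 104
tab c 453.6 -49.2 wh 34.9 11.9 ang 80.43 42
   stage x [-201.7 -189.8] y [-12.5  22.1]
top bar 343
bar c 489.3 -54.3 wh 81.1 44.8 ang -9.58 165
   stage x [-198.8 -120.6] y [-16.7  27.8]
   edge L slope deg -0.4 y at mid 27.1 x [-190. -126.]
   edge R slope deg -11.61 y at mid -13.7 x [-190. -126.]
scene tab 24
tab c 454.0 -65.3 wh 16.1 7.5 ang -13.62 14
   stage x [-200.5 -185.1] y [-14.5  -6.8]
scene bar 697
bar c 532.3 -63.8 wh 171.4 46.0 ang -9.56 261
   stage x [-198.4  -30.2] y [-19.5  26.2]
   edge L slope deg 0.73 y at mid 25.1 x [-191.  -39.]
   edge R slope deg 0.08 y at mid -18.7 x [-191.  -39.]
turn [ 0.   -0.   -0.01] shift [2.62e+00 1.00e-03 4.72e-01] rows>= 3.2
stage pos [-0.119   0.0059] clock 10.7 F [-0.4  0.1 -0.7] q [ 0.19  0.34 -0.37 -0.   -0.87 -1.93]
```

View pics/p1scene.png

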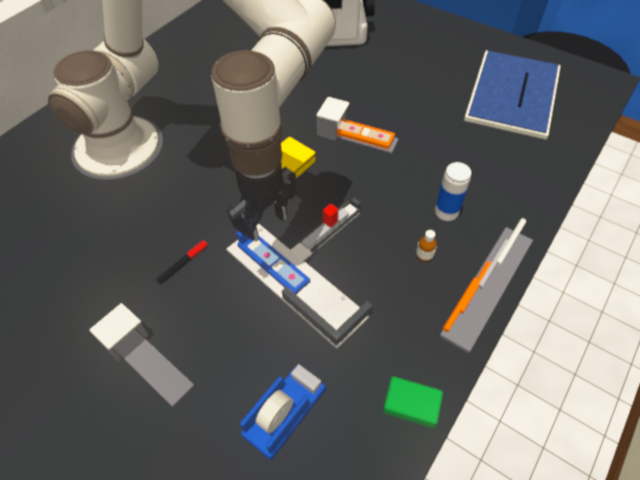

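The tray lies flat and free on the deck's near part (tray at about (272,262)), parallel to the stage with its tab at the near end. Next I take the tab across its width.

```bash
python3 -c "
from h import *
go(*stage(-.1957,.0043),.028,SA)"
```

```text
turn [ 0.   -0.   -0.01] shift [ 1.534 -0.033  1.912] rows>= 3.0
stage pos [-0.119   0.0059] clock 10.7 F [-0.4  0.1 -0.7] q [ 0.19  0.34 -0.37 -0.   -0.87 -1.93]
```

Request:
apply_moves(plan=[[0.1, 0, 0, 0, 0, 0], [0.3, -0.01, 0, 0, 0, 0], [0.38, -0.01, 0, 0, 0, 0], [0.38, -0.01, 0, 0, 0, 0], [0.27, 0, 0, 0, 0, 0], [0.1, 0, 0, 0, 0, 0], [0, 0, 0.2, 0, 0, 0], [0, 0, 0.4, 0, 0, 0], [0, 0, 0.4, 0, 0, 0], [0, 0, 0.4, 0, 0, 0], [0, 0, 0.2, 0, 0, 0], [0, 0, 0, 0, 0, 0]])

```text
clock: 11.7
ee_pos: [0.4522, -0.0501, 0.0409]
orientation: [-0.259, -3.124, 0.003]
contact_force: [0.6, 0.6, -0.0]
opening: 0.0596
gripper_force: 0.0
```

```bash
python3 -c "
from h import *
go(*stage(-.1957,.0043),.028,SA)"
```

```text
turn [-0.03 -0.07 -0.01] shift [-0.025  0.012  0.257] rows>= 0.3
stage pos [-0.197   0.0037] clock 11.7 F [ 0.6  0.6 -0. ] q [ 0.25  0.35 -0.63 -0.   -0.59 -1.98]
```

Request:
apply_moves(plan=[[-0.02, 0.01, 0.1, -0.03, -0.06, 0], [0, 0, 0.1, 0, 0, 0], [0, 0, 0.05, 0, 0, 0], [0, 0, 0, 0, 0, 0]])

```text
clock: 12.03
ee_pos: [0.4554, -0.0493, 0.0311]
orientation: [0.259, 3.125, 0.004]
contact_force: [0.6, 0.5, 0.1]
opening: 0.0597
gripper_force: 0.0
```

Request:
apply_moves(plan=[[0, 0, 0, 0, 0, 0], [0, 0, 0, 0, 0, 0], [0, 0, 0, 0, 0, 0], [0, 0, 0, 0, 0, 0], [0, 0, 0, 0, 0, 0], [0, 0, 0, 0, 0, 0], [0, 0, 0, 0, 0, 0], [0, 0, 0, 0, 0, 0]], hand=-1, force=20)

```text
clock: 12.7
ee_pos: [0.4558, -0.0492, 0.0319]
orientation: [0.258, 3.124, 0.004]
contact_force: [-0.6, 0.1, 6.3]
opening: 0.0354
gripper_force: 21.1
```

```bash
python3 -c "
from h import *
go(*stage(-.079,.002),.028,SA)"
```

```text
turn [ 0.03  0.07 -0.  ] shift [-2.291 -0.064  0.077] rows>= 2.8
stage pos [-0.1935  0.0052] clock 12.7 F [-0.6  0.1  6.3] q [ 0.25  0.37 -0.64 -0.   -0.55 -1.98]
```

Request:
apply_moves(plan=[[0, 0, -0.02, 0, 0, 0], [-0.05, 0, 0, 0, 0, 0], [-0.1, 0, 0, 0, 0, 0], [-0.15, 0, 0, 0, 0, 0], [-0.15, 0, 0, 0, 0, 0], [-0.15, 0, 0, 0, 0, 0], [-0.15, 0, 0, 0, 0, 0], [-0.15, 0, 0, 0, 0, 0], [-0.1, 0, 0, 0, 0, 0], [0, 0, 0, 0, 0, 0]])

```text
clock: 13.53
ee_pos: [0.5063, -0.0576, 0.0325]
orientation: [0.259, 3.123, 0.004]
contact_force: [0.4, -0.0, -2.0]
opening: 0.036
gripper_force: 20.3
```

```bash
python3 t.py q1 | grep -v go; python3 -c "
from h import *
go(*stage(-.079,.002),.03,SA)"
```

```text
top tab 0
top bar 249
bar c 637.2 -79.2 wh 57.6 45.2 ang -9.11 128
   stage x [-38.2  18.9] y [-17.1  27.8]
   edge L slope deg 0.73 y at mid 27.0 x [-29.  11.]
   edge R slope deg 0.24 y at mid -16.6 x [-29.  11.]
scene tab 83
tab c 506.1 -55.8 wh 31.6 14.3 ang 87.31 31
   stage x [-150.1 -135. ] y [-7.8 22.2]
scene bar 777
bar c 584.8 -72.3 wh 164.7 46.5 ang -8.54 152
   stage x [-144.4   19.6] y [-20.5  26.1]
   edge L slope deg 0.31 y at mid 25.2 x [-135.   13.]
   edge R slope deg 1.77 y at mid -18.4 x [-135.   13.]
turn [ 0.03  0.06 -0.01] shift [ 2.122  0.021 -1.351] rows>= 3.0
stage pos [-0.1439  0.0049] clock 13.6333 F [ 0.6 -0.3 -1.7] q [ 0.21  0.43 -0.52 -0.   -0.61 -1.94]
turn [ 0.03  0.06 -0.01] shift [-1.298 -0.059  0.049] rows>= 1.6
stage pos [-0.1439  0.0049] clock 13.6333 F [ 0.6 -0.3 -1.7] q [ 0.21  0.43 -0.52 -0.   -0.61 -1.94]
```

Request:
apply_moves(plan=[[-0.05, 0, 0.01, 0, 0, 0], [-0.1, 0, 0, 0, 0, 0], [-0.15, -0.01, 0, 0, 0, 0], [-0.15, -0.01, 0, 0, 0, 0], [-0.15, -0.01, 0, 0, 0, 0], [-0.15, -0.01, 0, 0, 0, 0], [-0.15, -0.01, 0, 0, 0, 0], [-0.15, 0, 0, 0, 0, 0], [-0.1, 0, 0, 0, 0, 0], [-0.05, 0, 0, 0, 0, 0], [0, 0, 0, 0, 0, 0]])

```text
clock: 14.55
ee_pos: [0.5642, -0.07, 0.0323]
orientation: [0.259, 3.124, 0.004]
contact_force: [0.2, 0.6, -1.6]
opening: 0.0356
gripper_force: 20.3
```

```bash
python3 t.py q2 | grep -v turn; python3 -c "
from h import *
go(*stage(-.079,.0),.03,SA)"
```

```text
top tab 0
top bar 150
bar c 709.5 -93.5 wh 49.7 31.0 ang -88.31 84
   stage x [44.3 78.1] y [-19.8  25.3]
   edge L slope deg 0.9 y at mid 24.6 x [54. 70.]
   edge R slope deg 1.14 y at mid -19.5 x [54. 70.]
scene tab 80
tab c 564.2 -66.6 wh 28.2 13.7 ang 80.41 29
   stage x [-90.5 -76.9] y [-8.2 19.9]
scene bar 711
bar c 643.0 -85.5 wh 163.3 46.8 ang -9.42 158
   stage x [-84.   78.6] y [-23.   23.4]
   edge L slope deg 0.27 y at mid 22.6 x [-75.  69.]
   edge R slope deg -0.13 y at mid -16.8 x [-75.  69.]
stage pos [-0.0841  0.0025] clock 14.65 F [-0.1 -0.1 -1.1] q [ 0.16  0.51 -0.37 -0.   -0.69 -1.9 ]
turn [ 0.03  0.06 -0.  ] shift [-0.101 -0.05   0.047] rows>= 0.1
stage pos [-0.0841  0.0025] clock 14.65 F [-0.1 -0.1 -1.1] q [ 0.16  0.51 -0.37 -0.   -0.69 -1.9 ]
```

Request:
apply_moves(plan=[[-0.03, 0, 0.005, 0, 0, 0], [-0.03, 0, 0, 0, 0, 0], [-0.02, 0, 0, 0, 0, 0], [0, 0, 0, 0, 0, 0]])

```text
clock: 14.98
ee_pos: [0.5676, -0.0705, 0.0323]
orientation: [0.258, 3.124, 0.004]
contact_force: [-0.3, 0.4, -2.0]
opening: 0.0356
gripper_force: 20.3
```

Request:
apply_moves(plan=[[-0.02, 0, 0, 0, 0, 0], [0, 0, 0, 0, 0, 0], [0, 0, 0, 0, 0, 0]])

```text
clock: 15.23
ee_pos: [0.5685, -0.0707, 0.0323]
orientation: [0.259, 3.124, 0.004]
contact_force: [0.5, 0.7, -1.5]
opening: 0.0359
gripper_force: 20.3
```

Request:
apply_moves(plan=[[-0.02, 0, 0, 0, 0, 0], [0, 0, 0, 0, 0, 0], [0, 0, 0, 0, 0, 0]])

```text
clock: 15.48
ee_pos: [0.5695, -0.0709, 0.0322]
orientation: [0.259, 3.125, 0.004]
contact_force: [-1.1, 0.0, -1.3]
opening: 0.0357
gripper_force: 20.3
```

Request:
apply_moves(plan=[[-0.015, 0, 0, 0, 0, 0], [0, 0, 0, 0, 0, 0], [0, 0, 0, 0, 0, 0]])

```text
clock: 15.73
ee_pos: [0.5702, -0.071, 0.0322]
orientation: [0.259, 3.125, 0.004]
contact_force: [-1.0, 0.6, -1.1]
opening: 0.0357
gripper_force: 20.3
```

Request:
apply_moves(plan=[[-0.015, 0, 0, 0, 0, 0], [0, 0, 0, 0, 0, 0], [0, 0, 0, 0, 0, 0]])

```text
clock: 15.98
ee_pos: [0.5701, -0.0711, 0.032]
orientation: [0.259, 3.126, 0.004]
contact_force: [-1.8, 0.9, -0.8]
opening: 0.0355
gripper_force: 20.4
```

Request:
apply_moves(plan=[[0, -0.02, 0, 0, 0, 0], [0, 0, 0, 0, 0, 0], [0, 0, 0, 0, 0, 0]])

```text
clock: 16.23
ee_pos: [0.5699, -0.072, 0.032]
orientation: [0.259, 3.126, 0.004]
contact_force: [-3.6, 2.1, -0.4]
opening: 0.0355
gripper_force: 20.4
```

Request:
apply_moves(plan=[[0, -0.02, 0, 0, 0, 0], [0, 0, 0, 0, 0, 0], [0, 0, 0, 0, 0, 0]])

```text
clock: 16.48
ee_pos: [0.5699, -0.0723, 0.0321]
orientation: [0.258, 3.126, 0.005]
contact_force: [-4.2, 4.5, -0.4]
opening: 0.0352
gripper_force: 20.5
```

Request:
apply_moves(plan=[[0, -0.015, 0, 0, 0, 0], [0, 0, 0, 0, 0, 0], [0, 0, 0, 0, 0, 0]])

```text
clock: 16.73
ee_pos: [0.5699, -0.0724, 0.0321]
orientation: [0.258, 3.126, 0.006]
contact_force: [-5.2, 7.7, 1.2]
opening: 0.0355
gripper_force: 20.6
```

```bash
python3 t.py q3 | grep -v turn; python3 -c "
from h import *
print(arm.read_state()['moment'])"
```

```text
top tab 0
top bar 144
bar c 713.3 -95.5 wh 46.0 33.2 ang 82.02 79
   stage x [51.2 84.5] y [-20.6  24.6]
   edge L slope deg 0.9 y at mid 23.7 x [61. 77.]
   edge R slope deg -19.23 y at mid -18.5 x [61. 77.]
scene tab 76
tab c 570.1 -69.5 wh 28.5 13.2 ang 81.12 30
   stage x [-84.  -70.9] y [-10.2  18. ]
scene bar 617
bar c 646.8 -86.2 wh 157.8 46.1 ang -8.15 157
   stage x [-77.6  79.5] y [-24.3  22.5]
   edge L slope deg 0.58 y at mid 21.6 x [-68.  72.]
   edge R slope deg -0.1 y at mid -16.9 x [-68.  72.]
stage pos [-0.0772  0.001 ] clock 16.8333 F [-5.2  7.6  0.2] q [ 0.15  0.52 -0.35 -0.   -0.7  -1.89]
[2.34990344 1.18310305 0.22739606]
```

Request:
apply_moves(plan=[[0, 0, 0, 0, 0, 0], [0, 0, 0, 0, 0, 0], [0, 0, 0, 0, 0, 0], [0, 0, 0, 0, 0, 0]], hand=0.3)

```text
clock: 17.17
ee_pos: [0.5713, -0.0741, 0.0327]
orientation: [0.259, 3.123, 0.004]
contact_force: [0.0, 0.4, 0.2]
opening: 0.0558
gripper_force: 0.0
```

Request:
apply_moves(plan=[[0, 0, -0.1, 0, 0, 0], [0, 0, -0.3, 0, 0, 0], [0, 0, -0.5, 0, 0, 0], [0, 0, -0.5, 0, 0, 0], [0, 0, -0.3, 0, 0, 0], [0.5, 0, -0.2, 0, 0, 0], [0.8, 0, 0, 0, 0, 0], [0.8, 0, 0, 0, 0, 0], [0.6, 0, 0, 0, 0, 0], [0.2, 0, 0, 0, 0, 0], [0, 0, 0, 0, 0, 0]], hand=-1)

```text
clock: 18.08
ee_pos: [0.4238, -0.0504, 0.1266]
orientation: [0.258, 3.126, 0.004]
contact_force: [-0.4, -0.0, -1.8]
opening: 0.0354
gripper_force: 20.7
```

```bash
python3 t.py r1 | grep -v turn; python3 -c "
from h import *
import cv2
im=cv2.imread('pics/r1scene.png');cv2.imwrite('pics/r1c.png',cv2.resize(im[180:360,180:420],(800,600),interpolation=cv2.INTER_CUBIC))
go(*stage(.01,.05),.1,SA)"
```

```text
top tab 7
top bar 74
bar c 535.4 -66.7 wh 44.7 15.4 ang 77.57 63
   stage x [-119.8 -104.7] y [-20.8  23.1]
   edge L slope deg -6.02 y at mid 23.3 x [-111. -111.]
   edge R slope deg 5.13 y at mid -19.9 x [-111. -111.]
scene tab 98
tab c 489.1 -78.2 wh 35.9 10.3 ang -13.55 37
   stage x [-172.9 -138.2] y [-23.4 -12.5]
scene bar 131
bar c 534.4 -66.5 wh 45.4 25.9 ang 71.85 61
   stage x [-128.1 -103. ] y [-21.6  24.9]
   edge L slope deg -15.9 y at mid 23.7 x [-119. -111.]
   edge R slope deg -4.47 y at mid -20.4 x [-119. -111.]
stage pos [-0.2211 -0.0003] clock 18.1833 F [ 1.2 -0.1 -2.1] q [ 0.26  0.17 -0.6   0.   -0.79 -2.  ]
turn [0.04 0.08 0.  ] shift [-4.622  1.005  0.541] rows>= 5.7
stage pos [-0.2211 -0.0003] clock 18.1833 F [ 1.2 -0.1 -2.1] q [ 0.26  0.17 -0.6   0.   -0.79 -2.  ]t.py:23: RankWarning: Polyfit may be poorly conditioned
  e=np.array(e); k=np.polyfit(e[:,0],e[:,1],1)
t.py:23: RankWarning: Polyfit may be poorly conditioned
  e=np.array(e); k=np.polyfit(e[:,0],e[:,1],1)
```

View pics/r1c.png

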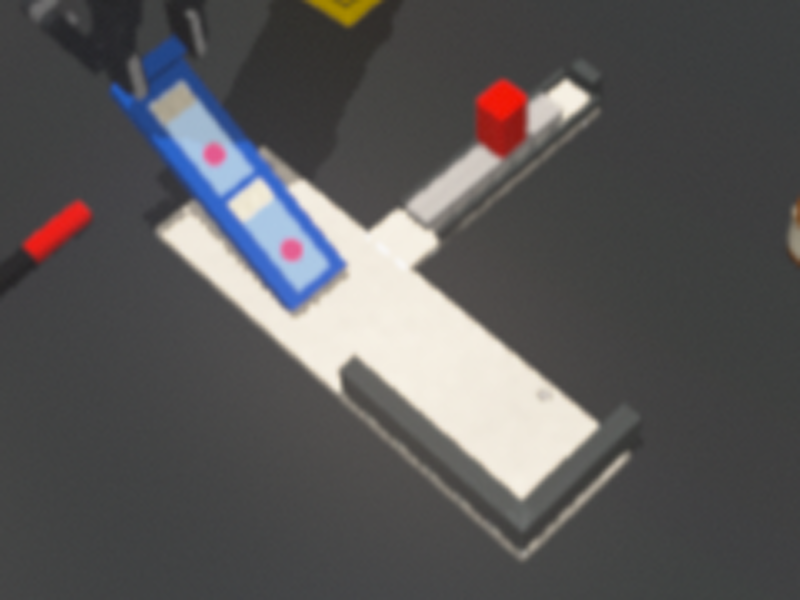

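The "hand" value acts at the start of the call, so the fingers closed on the tab again and carried the tray back and up (crop: tray hanging from its tab at (170,60), front end at (320,290)). I'll measure how it hangs, then set it down on the deck once more.

Run:
```python
from h import *
im,d=grab('scene'); c=get_calibration('scene'); W=cloud(c,d)
H,S,V=cv2.split(cv2.cvtColor(im,cv2.COLOR_RGB2HSV))
cand=np.zeros((480,640),bool); cand[190:275,205:290]=1
m=cand&(W[...,2]>.06)&(W[...,2]<.14)&(V>110)&((S>110)|(V>150))
Q=W[m]; q=np.array([tostage(p) for p in Q])
A=np.c_[q,np.ones(len(q))]; z=Q[:,2]; g=np.ones(len(z),bool)
for _ in range(6):
    k=np.linalg.lstsq(A[g],z[g],rcond=None)[0]; r=z-A@k; g=abs(r)<max(.004,1.5*np.std(r[g]))
print(m.sum(),g.sum(),'slopes x,y',k[:2].round(3),'z at x=-.22,-.08',(k@[-.22,0,1]).round(4),(k@[-.08,0,1]).round(4),'x range',q[g,0].min().round(3),q[g,0].max().round(3),'res',r[g].std())
print(np.percentile(W[m&~g] if 0 else z,[1,99]),arm.read_state()['moment'],arm.read_state()['orientation'])
```

```text
1069 879 slopes x,y [-0.618  0.033] z at x=-.22,-.08 0.0958 0.0093 x range -0.245 -0.158 res 0.0018311702511196594
[0.06057961 0.13603836] [-0.01746923  0.04044718 -0.02210876] [0.25816844 3.12269084 0.00442479]
```

Request:
apply_moves(plan=[[0, 0, -0.1, 0, 0, 0], [-0.1, 0.02, -0.1, 0, 0, 0], [-0.15, 0.03, 0, 0, 0, 0], [-0.15, 0.03, 0, 0, 0, 0], [-0.15, 0.02, 0, 0, 0, 0], [-0.1, 0, 0, 0, 0, 0], [0, 0, 0.1, 0, 0, 0], [0, 0, 0.1, 0, 0, 0], [0, 0, 0.1, 0, 0, 0], [0, 0, 0, 0, 0, 0]])

```text
clock: 19.07
ee_pos: [0.4588, -0.0507, 0.1203]
orientation: [0.259, 3.127, 0.003]
contact_force: [0.7, -0.3, -1.0]
opening: 0.0351
gripper_force: 20.7
```

Request:
apply_moves(plan=[[0, 0, 0.1, 0, 0, 0], [0, 0, 0.1, 0, 0, 0], [0, 0, 0.1, 0, 0, 0], [0, 0, 0.1, 0, 0, 0], [0, 0, 0, 0, 0, 0]])

```text
clock: 19.48
ee_pos: [0.4594, -0.0506, 0.1006]
orientation: [0.259, 3.126, 0.003]
contact_force: [0.3, -0.6, -0.8]
opening: 0.0349
gripper_force: 20.6
```

Request:
apply_moves(plan=[[0, 0, 0.1, 0, 0, 0], [0, 0, 0.1, 0, 0, 0], [0, 0, 0.1, 0, 0, 0], [0, 0, 0.1, 0, 0, 0], [0, 0, 0, 0, 0, 0]])

```text
clock: 19.9
ee_pos: [0.4595, -0.0505, 0.0805]
orientation: [0.259, 3.126, 0.003]
contact_force: [0.3, -0.1, -1.1]
opening: 0.0351
gripper_force: 20.5
```

Run:
```python
from h import *
im,d=grab('scene'); c=get_calibration('scene'); W=cloud(c,d)
cv2.imwrite('pics/fl.png',cv2.resize(im[180:300,190:350,::-1],(800,600),interpolation=cv2.INTER_CUBIC))
go(*stage(-.195,.004),.05,SA)
```

```text
turn [ 0.03  0.05 -0.  ] shift [ 0.113 -0.011  0.62 ] rows>= 0.8
stage pos [-0.1893  0.0046] clock 19.95 F [ 0.3 -0.4 -0.7] q [ 0.24  0.29 -0.58 -0.   -0.69 -1.98]
```

View pics/fl.png

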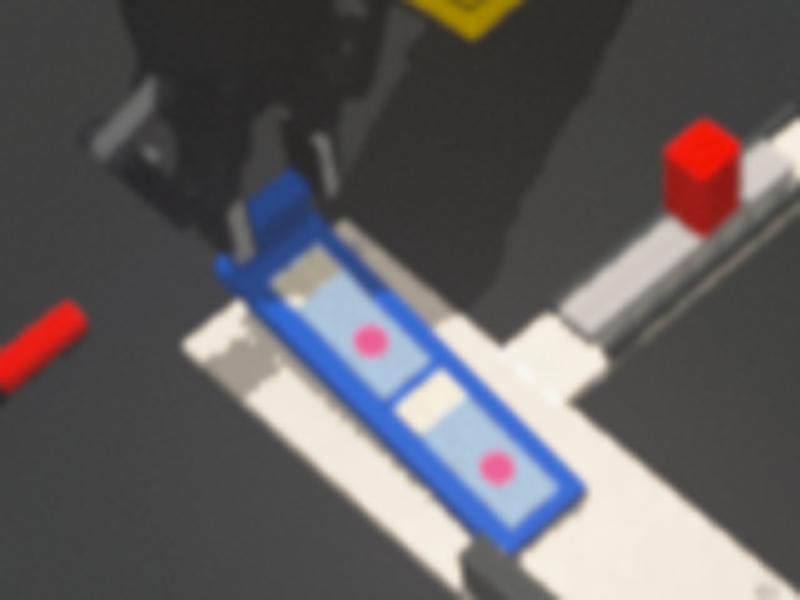

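The nose rests on the deck just left of the fence's end (crop (515,530)) and the tray swings flat as it goes down; I go on down, drawing back a little.

Request:
apply_moves(plan=[[0.1, 0.03, 0, 0, 0, 0], [0.1, 0.02, 0.05, 0, 0, 0], [0.1, 0, 0.1, 0, 0, 0], [0.05, 0, 0.1, 0, 0, 0], [0, 0, 0.1, 0, 0, 0], [0, 0, 0, 0, 0, 0]])

```text
clock: 20.45
ee_pos: [0.442, -0.0452, 0.0629]
orientation: [0.259, 3.127, 0.003]
contact_force: [-0.4, 0.1, -0.6]
opening: 0.035
gripper_force: 20.5
```

Request:
apply_moves(plan=[[0, 0, 0.1, 0, 0, 0], [0, 0, 0.05, 0, 0, 0], [0, 0, 0, 0, 0, 0]])

```text
clock: 20.7
ee_pos: [0.4432, -0.0452, 0.0559]
orientation: [0.259, 3.126, 0.003]
contact_force: [-0.8, 0.1, 0.2]
opening: 0.0351
gripper_force: 20.4
```

```bash
cat > z.py <<'E'
from h import *
im,d=grab('scene'); c=get_calibration('scene'); W=cloud(c,d)
cv2.imwrite('pics/z.png',cv2.resize(im[180:300,190:350,::-1],(800,600),interpolation=cv2.INTER_CUBIC))
H,S,V=cv2.split(cv2.cvtColor(im,cv2.COLOR_RGB2HSV))
m=(H>95)&(H<125)&(S>60)&(V>90); m[:180]=0;m[300:]=0;m[:,:200]=0;m[:,350:]=0
Q=W[m]; q=np.array([tostage(p) for p in Q])
for lo in np.arange(-.22,-.03,.02):
    k=(q[:,0]>lo)&(q[:,0]<lo+.02)
    if k.sum()>8: print(lo.round(2),k.sum(),np.percentile(Q[k,2],[20,50,80]).round(4),'y',np.percentile(q[k,1],[2,98]).round(4))
go(*stage(-.195,.004),.05,SA)
E
python3 z.py
```

```text
-0.22 248 [0.0318 0.0435 0.061 ] y [-0.016   0.0265]
-0.2 115 [0.0287 0.0306 0.032 ] y [-0.0168  0.0285]
-0.18 105 [0.0276 0.0289 0.0308] y [-0.0166  0.0287]
-0.16 109 [0.0261 0.0277 0.0291] y [-0.0167  0.029 ]
-0.14 144 [0.0252 0.0266 0.0281] y [-0.0167  0.0293]
-0.12 97 [0.0234 0.0248 0.0262] y [-0.0165  0.0286]
-0.1 113 [0.0221 0.0239 0.0253] y [-0.0163  0.0287]
-0.08 114 [0.0208 0.0226 0.0239] y [-0.0167  0.0287]
-0.06 150 [0.0196 0.0212 0.0229] y [-0.0164  0.0273]
turn [ 0.03  0.05 -0.  ] shift [-0.233 -0.063  0.123] rows>= 0.3
stage pos [-0.2066  0.0071] clock 20.75 F [ 0.1  0.2 -0.6] q [ 0.27  0.31 -0.65 -0.   -0.61 -2.  ]
```

Request:
apply_moves(plan=[[-0.05, 0, 0.05, 0, 0, 0], [-0.05, 0, 0.05, 0, 0, 0], [-0.05, 0, 0.05, 0, 0, 0], [0, 0, 0.03, 0, 0, 0], [0, 0, 0, 0, 0, 0]])

```text
clock: 21.17
ee_pos: [0.4512, -0.0463, 0.0472]
orientation: [0.259, 3.124, 0.004]
contact_force: [-0.0, 0.1, 0.0]
opening: 0.0352
gripper_force: 20.3
```

Request:
apply_moves(plan=[[0, 0, 0.02, 0, 0, 0], [0, 0, 0.02, 0, 0, 0], [0, 0, 0, 0, 0, 0]])

```text
clock: 21.42
ee_pos: [0.4507, -0.0463, 0.0455]
orientation: [0.259, 3.125, 0.004]
contact_force: [-0.9, 0.2, 0.2]
opening: 0.0349
gripper_force: 20.3
```

```bash
python3 z.py
```

```text
-0.22 45 [0.0226 0.0506 0.0523] y [-0.0163  0.0229]
-0.2 272 [0.021  0.0266 0.0459] y [-0.0166  0.0287]
-0.18 91 [0.0196 0.0211 0.0223] y [-0.0167  0.0304]
-0.16 108 [0.0194 0.021  0.0224] y [-0.017   0.0292]
-0.14 106 [0.0197 0.0208 0.0222] y [-0.0166  0.029 ]
-0.12 124 [0.0196 0.0215 0.023 ] y [-0.0165  0.029 ]
-0.1 108 [0.0197 0.0212 0.0223] y [-0.0161  0.0289]
-0.08 112 [0.0196 0.0214 0.0227] y [-0.0169  0.0284]
-0.06 147 [0.0198 0.0212 0.0226] y [-0.0166  0.0285]
-0.04 64 [0.0177 0.02   0.0218] y [-0.0158  0.0262]
turn [ 0.03  0.06 -0.  ] shift [-0.082 -0.065 -0.089] rows>= 0.2
stage pos [-0.1991  0.0072] clock 21.4667 F [-0.1  1.3  0.3] q [ 0.26  0.34 -0.64 -0.   -0.58 -1.99]
```

Flat on the deck again (top at 21 mm all along). Let go, go down, and take the tab anew.

Request:
apply_moves(plan=[[0, 0, 0, 0, 0, 0], [0, 0, 0, 0, 0, 0], [0, 0, 0, 0, 0, 0], [0, 0, 0, 0, 0, 0], [0, 0, 0, 0, 0, 0], [0.04, 0, 0.1, 0, 0, 0], [0, 0, 0.1, 0, 0, 0], [0, 0, 0.1, 0, 0, 0], [0, 0, 0, 0, 0, 0]], hand=0.4)

```text
clock: 22.22
ee_pos: [0.4479, -0.0461, 0.0293]
orientation: [0.259, 3.127, 0.003]
contact_force: [0.4, 0.3, 0.2]
opening: 0.0599
gripper_force: 0.0
```

```bash
python3 t.py s1|grep -A1 -E "tab|bar" ; python3 -c "
from h import *
go(*stage(-.195,.004),.031,SA)"
```

```text
top tab 0
top bar 380
bar c 568.8 -66.4 wh 84.5 45.2 ang -9.22 112
   stage x [-121.   -37.1] y [-15.3  29.4]
--
scene tab 108
tab c 451.5 -49.0 wh 37.7 16.0 ang 80.05 39
   stage x [-205.9 -189.9] y [-13.8  23.2]
scene bar 796
bar c 525.8 -61.0 wh 175.4 46.8 ang -9.03 151
   stage x [-208.3  -35. ] y [-18.5  27.8]
turn [ 0.02  0.05 -0.  ] shift [-0.124 -0.064 -0.019] rows>= 0.2
stage pos [-0.2012  0.0072] clock 22.3167 F [-0.1 -0.3  0.6] q [ 0.26  0.36 -0.66 -0.   -0.54 -2.  ]
```

Request:
apply_moves(plan=[[0, 0, 0, 0, 0, 0], [0, 0, 0, 0, 0, 0], [0, 0, 0, 0, 0, 0], [0, 0, 0, 0, 0, 0], [0, 0, 0, 0, 0, 0], [0, 0, 0, 0, 0, 0], [0, 0, 0, 0, 0, 0], [0, 0, -0.02, 0, 0, 0], [0, 0, 0, 0, 0, 0]], hand=-1, force=20)

```text
clock: 23.07
ee_pos: [0.4485, -0.046, 0.0314]
orientation: [0.259, 3.125, 0.004]
contact_force: [-0.4, 0.6, -2.4]
opening: 0.0356
gripper_force: 20.2
```

Request:
apply_moves(plan=[[-0.05, 0, 0, 0, 0, 0], [-0.1, 0, 0, 0, 0, 0], [-0.2, -0.01, 0, 0, 0, 0], [-0.25, -0.01, 0, 0, 0, 0], [-0.25, -0.01, 0, 0, 0, 0], [-0.25, -0.01, 0, 0, 0, 0], [-0.25, -0.01, 0, 0, 0, 0], [-0.25, -0.01, 0, 0, 0, 0], [-0.25, -0.01, 0, 0, 0, 0], [-0.2, -0.01, 0, 0, 0, 0], [-0.1, 0, 0, 0, 0, 0], [0, 0, 0, 0, 0, 0]])

```text
clock: 24.07
ee_pos: [0.5557, -0.0679, 0.0317]
orientation: [0.259, 3.124, 0.004]
contact_force: [-1.8, -0.0, -1.6]
opening: 0.0355
gripper_force: 20.2
```

```bash
python3 -c "
from h import *
go(*stage(-.0785,.0005),.031,SA)"
```

```text
turn [ 0.03  0.06 -0.01] shift [-0.27  -0.053  0.014] rows>= 0.3
stage pos [-0.092   0.0031] clock 24.0667 F [-1.8 -0.  -1.6] q [ 0.17  0.5  -0.39 -0.   -0.67 -1.9 ]
```

Request:
apply_moves(plan=[[-0.05, -0.01, 0.01, 0, 0, 0], [-0.05, -0.01, 0, 0, 0, 0], [-0.05, 0, 0, 0, 0, 0], [-0.04, 0, 0, 0, 0, 0], [-0.02, 0, 0, 0, 0, 0], [0, 0, 0, 0, 0, 0]])

```text
clock: 24.57
ee_pos: [0.5646, -0.0702, 0.0318]
orientation: [0.259, 3.124, 0.004]
contact_force: [-0.0, -0.1, -1.5]
opening: 0.0353
gripper_force: 20.3
```

Request:
apply_moves(plan=[[-0.02, 0, 0, 0, 0, 0], [-0.02, 0, 0, 0, 0, 0], [0, 0, 0, 0, 0, 0]])

```text
clock: 24.82
ee_pos: [0.5666, -0.0706, 0.0318]
orientation: [0.258, 3.124, 0.004]
contact_force: [0.6, 0.2, -2.1]
opening: 0.0359
gripper_force: 20.3
```

Request:
apply_moves(plan=[[-0.02, 0, 0, 0, 0, 0], [0, 0, 0, 0, 0, 0], [0, 0, 0, 0, 0, 0]])

```text
clock: 25.07
ee_pos: [0.5675, -0.0707, 0.0317]
orientation: [0.259, 3.124, 0.004]
contact_force: [-0.2, -0.5, -1.4]
opening: 0.0357
gripper_force: 20.3
```

Request:
apply_moves(plan=[[-0.02, 0, 0.01, 0, 0, 0], [0, 0, 0, 0, 0, 0], [0, 0, 0, 0, 0, 0]])

```text
clock: 25.32
ee_pos: [0.5681, -0.0709, 0.0312]
orientation: [0.259, 3.125, 0.004]
contact_force: [-1.9, -0.4, -1.2]
opening: 0.0351
gripper_force: 20.3
```

Request:
apply_moves(plan=[[-0.02, 0, 0, 0, 0, 0], [0, 0, 0, 0, 0, 0], [0, 0, 0, 0, 0, 0]])

```text
clock: 25.57
ee_pos: [0.5681, -0.0711, 0.0309]
orientation: [0.259, 3.127, 0.004]
contact_force: [-3.8, 1.6, 0.8]
opening: 0.0357
gripper_force: 20.4
```

Request:
apply_moves(plan=[[-0.015, 0, 0, 0, 0, 0], [0, 0, 0, 0, 0, 0], [0, 0, 0, 0, 0, 0]])

```text
clock: 25.82
ee_pos: [0.568, -0.0711, 0.0308]
orientation: [0.259, 3.129, 0.003]
contact_force: [-6.1, 2.6, 1.3]
opening: 0.0357
gripper_force: 20.6
```

Contact at the end fence; now the side.

Request:
apply_moves(plan=[[0, -0.02, 0, 0, 0, 0], [0, 0, 0, 0, 0, 0], [0, -0.02, 0, 0, 0, 0], [0, 0, 0, 0, 0, 0], [0, 0, 0, 0, 0, 0]])

```text
clock: 26.23
ee_pos: [0.5679, -0.0719, 0.0309]
orientation: [0.258, 3.129, 0.005]
contact_force: [-7.7, 7.5, 1.4]
opening: 0.0353
gripper_force: 20.7
```

Request:
apply_moves(plan=[[0, -0.015, 0, 0, 0, 0], [0, 0, 0, 0, 0, 0], [0, 0, 0, 0, 0, 0]])

```text
clock: 26.48
ee_pos: [0.5678, -0.072, 0.0309]
orientation: [0.258, 3.128, 0.006]
contact_force: [-7.1, 10.2, 2.1]
opening: 0.0355
gripper_force: 20.8
```

Request:
apply_moves(plan=[[0, 0, 0, 0, 0, 0], [0, 0, 0, 0, 0, 0], [0, 0, 0, 0, 0, 0], [0, 0, 0, 0, 0, 0], [0, 0, -0.1, 0, 0, 0], [0, 0, -0.3, 0, 0, 0], [0, 0, -0.5, 0, 0, 0], [0, 0, -0.5, 0, 0, 0], [0, 0, -0.3, 0, 0, 0], [0, 0, -0.1, 0, 0, 0], [0, 0, 0, 0, 0, 0]], hand=0.3)

```text
clock: 27.4
ee_pos: [0.5701, -0.0742, 0.1231]
orientation: [0.259, 3.121, 0.005]
contact_force: [-0.5, -0.7, 0.2]
opening: 0.0559
gripper_force: 0.0
```

Request:
apply_moves(plan=[[0.4, 0, 0, 0, 0, 0], [0.8, 0, 0, 0, 0, 0], [0.8, 0, 0, 0, 0, 0], [0.8, 0, 0, 0, 0, 0], [0.4, 0, 0, 0, 0, 0], [0, 0, 0, 0, 0, 0]], hand=-1)

```text
clock: 27.9
ee_pos: [0.4053, -0.0483, 0.1188]
orientation: [0.259, 3.131, 0.003]
contact_force: [0.8, 0.1, -0.6]
opening: -0.0001
gripper_force: 0.0
```

```bash
python3 t.py u1; python3 -c "
from h import *
im=cv2.imread('pics/u1scene.png');cv2.imwrite('pics/u1c.png',cv2.resize(im[180:360,210:450],(800,600),interpolation=cv2.INTER_CUBIC))"
```

```text
top tab 105
tab c 567.3 -72.8 wh 35.5 12.7 ang 80.24 43
   stage x [-86.1 -73.3] y [-17.4  17.8]
top bar 748
bar c 645.3 -85.1 wh 170.8 46.5 ang -8.73 221
   stage x [-85.8  84.4] y [-21.9  24.1]
   edge L slope deg 0.39 y at mid 23.0 x [-76.  76.]
   edge R slope deg 0.02 y at mid -21.0 x [-76.  76.]
scene tab 105
tab c 569.9 -75.2 wh 36.5 14.2 ang 80.57 37
   stage x [-83.9 -69.9] y [-19.5  16.4]
scene bar 627
bar c 643.5 -86.3 wh 164.1 45.0 ang -8.87 157
   stage x [-82.4  79.5] y [-23.4  22.2]
   edge L slope deg 0.54 y at mid 21.3 x [-74.  70.]
   edge R slope deg 0.01 y at mid -16.8 x [-74.  70.]
turn [0.03 0.05 0.01] shift [0.232 0.138 0.398] rows>= 0.6
stage pos [-0.2384 -0.0009] clock 28.0 F [ 1.2 -0.   0.4] q [ 0.28  0.15 -0.65  0.   -0.77 -2.02]
```

View pics/u1c.png

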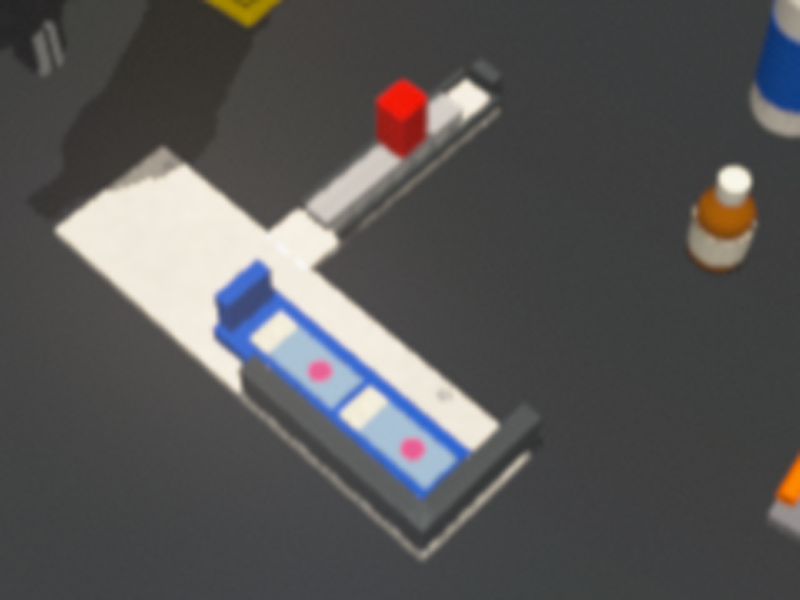

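The tray sits in the corner (crop: nose at (440,480) by the end fence, tab (243,300)), with perhaps 0.5° of yaw at its front. I'll nudge it home with shut fingers: first on its left side, then behind the tab.

```bash
python3 -c "
from h import *
go(*stage(.02,.058),.014,SA)"
```

```text
turn [0.03 0.05 0.01] shift [-5.168  1.178  2.118] rows>= 6.9
stage pos [-0.2384 -0.0009] clock 28.0 F [ 1.2 -0.   0.4] q [ 0.28  0.15 -0.65  0.   -0.77 -2.02]
```

Request:
apply_moves(plan=[[-0.3, 0.07, 0, 0.03, 0.05, 0], [-0.6, 0.14, 0, 0, 0, 0], [-0.7, 0.16, 0, 0, 0, 0], [-0.7, 0.16, 0, 0, 0, 0], [-0.7, 0.16, 0, 0, 0, 0], [-0.7, 0.16, 0, 0, 0, 0], [-0.7, 0.16, 0, 0, 0, 0], [-0.5, 0.1, 0, 0, 0, 0], [-0.26, 0.07, 0, 0, 0, 0], [0, 0, 0, 0, 0, 0]])

```text
clock: 28.83
ee_pos: [0.6789, -0.0324, 0.1178]
orientation: [0.26, 3.13, -0.001]
contact_force: [0.4, -0.0, -0.3]
opening: -0.0004
gripper_force: 0.0
```

```bash
python3 -c "
from h import *
go(*stage(.02,.058),.014,SA)"
```

```text
turn [-0.01  0.01 -0.01] shift [ 0.075 -0.009  2.077] rows>= 2.5
stage pos [0.0237 0.0584] clock 28.8333 F [ 0.4 -0.  -0.3] q [ 0.19  0.56  0.01  0.   -1.01 -1.93]
```

Request:
apply_moves(plan=[[0.07, 0, 0.2, 0, 0, 0], [0, 0, 0.4, 0, 0, 0], [0, 0, 0.4, 0, 0, 0], [0, 0, 0.4, 0, 0, 0], [0, 0, 0.3, 0, 0, 0], [0, 0, 0.2, 0, 0, 0], [0, 0, 0.15, 0, 0, 0], [0, 0, 0, 0, 0, 0], [0, -0.1, 0, 0, 0, 0], [0, -0.1, 0, 0, 0, 0], [0, -0.05, 0, 0, 0, 0], [0, 0, 0, 0, 0, 0]])

```text
clock: 29.83
ee_pos: [0.6704, -0.0446, 0.0192]
orientation: [0.261, 3.128, 0.0]
contact_force: [0.1, -0.0, 0.0]
opening: -0.0
gripper_force: 0.0
```

Request:
apply_moves(plan=[[0, -0.05, 0, 0, 0, 0], [0, -0.04, 0, 0, 0, 0], [0, 0, 0, 0, 0, 0]])

```text
clock: 30.08
ee_pos: [0.6693, -0.0486, 0.0184]
orientation: [0.26, 3.129, 0.0]
contact_force: [-0.2, 0.2, -0.7]
opening: 0.0002
gripper_force: 0.0
```

Request:
apply_moves(plan=[[0, -0.04, 0, 0, 0, 0], [0, 0, 0, 0, 0, 0], [0, 0, 0, 0, 0, 0]])

```text
clock: 30.33
ee_pos: [0.6689, -0.0502, 0.0181]
orientation: [0.259, 3.13, -0.0]
contact_force: [-0.3, 0.1, -0.3]
opening: -0.0
gripper_force: 0.0
```

Request:
apply_moves(plan=[[0, -0.04, 0, 0, 0, 0], [0, 0, 0, 0, 0, 0], [0, 0, 0, 0, 0, 0]])

```text
clock: 30.58
ee_pos: [0.6686, -0.0522, 0.0181]
orientation: [0.259, 3.13, -0.0]
contact_force: [0.4, -0.5, 0.4]
opening: -0.0001
gripper_force: 0.0
```

```bash
python3 -c "
from h import *
go(*stage(.02,.038),.014,SA)"
```

```text
turn [-0.    0.01 -0.  ] shift [-0.064  0.017  0.081] rows>= 0.1
stage pos [0.0168 0.0371] clock 30.5833 F [ 0.4 -0.5  0.4] q [ 0.16  0.66 -0.1   0.   -0.81 -1.9 ]
```

Request:
apply_moves(plan=[[0, 0, 0.06, 0, 0, 0], [0, 0, 0, 0, 0, 0], [0, -0.03, 0, 0, 0, 0], [0, 0, 0, 0, 0, 0]])

```text
clock: 30.92
ee_pos: [0.6683, -0.0533, 0.0148]
orientation: [0.259, 3.13, 0.001]
contact_force: [0.3, 2.3, -0.2]
opening: 0.0001
gripper_force: 0.7
```

Request:
apply_moves(plan=[[0, -0.03, 0, 0, 0, 0], [0, 0, 0, 0, 0, 0], [0, 0, 0, 0, 0, 0]])

```text
clock: 31.17
ee_pos: [0.6684, -0.0536, 0.0149]
orientation: [0.259, 3.129, 0.003]
contact_force: [0.3, 5.8, -1.3]
opening: -0.0002
gripper_force: 2.6
```

Request:
apply_moves(plan=[[0, -0.03, 0, 0, 0, 0], [0, 0, 0, 0, 0, 0], [0, 0, 0, 0, 0, 0]])

```text
clock: 31.42
ee_pos: [0.6683, -0.0538, 0.015]
orientation: [0.258, 3.129, 0.005]
contact_force: [-0.7, 10.4, -0.7]
opening: -0.0003
gripper_force: 4.3
```

Request:
apply_moves(plan=[[0, -0.03, 0, 0, 0, 0], [0, 0, 0, 0, 0, 0], [0, 0, 0, 0, 0, 0]])

```text
clock: 31.67
ee_pos: [0.6684, -0.054, 0.015]
orientation: [0.258, 3.128, 0.007]
contact_force: [-0.5, 14.6, -0.2]
opening: -0.0002
gripper_force: 6.1
```

Request:
apply_moves(plan=[[0, 0.2, 0, 0, 0, 0], [0, 0.3, 0, 0, 0, 0], [0, 0, -0.3, 0, 0, 0], [0, 0, -0.6, 0, 0, 0], [0, 0, -0.6, 0, 0, 0], [0.4, -0.1, -0.3, 0, 0, 0], [0.7, -0.2, 0, 0, 0, 0], [0.7, -0.2, 0, 0, 0, 0], [0.7, -0.2, 0, 0, 0, 0], [0.5, -0.2, 0, 0, 0, 0], [0.2, -0.1, 0, 0, 0, 0], [0, 0, 0, 0, 0, 0]])

```text
clock: 32.67
ee_pos: [0.5034, -0.0569, 0.1056]
orientation: [0.26, 3.131, -0.001]
contact_force: [0.4, -0.3, -0.1]
opening: -0.0
gripper_force: 0.0
```

```bash
python3 -c "
from h import *
go(*stage(-.125,.0),.018,SA)"
```

```text
turn [-0.  0. -0.] shift [-0.406 -0.108  1.751] rows>= 2.2
stage pos [-0.1453  0.0054] clock 32.6667 F [ 0.4 -0.3 -0.1] q [ 0.21  0.32 -0.45  0.   -0.8  -1.95]
```

Request:
apply_moves(plan=[[0, -0.1, 0.2, 0, 0, 0], [0, 0, 0.4, 0, 0, 0], [0, 0, 0.45, 0, 0, 0], [0, 0, 0.4, 0, 0, 0], [0, 0, 0.25, 0, 0, 0], [0, 0, 0.05, 0, 0, 0], [-0.2, 0, 0, 0, 0, 0], [-0.3, 0, 0, 0, 0, 0], [-0.2, 0, 0, 0, 0, 0], [-0.1, 0, 0, 0, 0, 0], [0, 0, 0, 0, 0, 0]])

```text
clock: 33.58
ee_pos: [0.5473, -0.0679, 0.0185]
orientation: [0.259, 3.126, 0.001]
contact_force: [-1.0, -0.3, 0.9]
opening: 0.0
gripper_force: 0.0
```

Request:
apply_moves(plan=[[-0.06, 0, 0, 0, 0, 0], [-0.04, 0, 0, 0, 0, 0], [0, 0, 0, 0, 0, 0]])

```text
clock: 33.83
ee_pos: [0.5496, -0.0688, 0.0178]
orientation: [0.259, 3.129, -0.0]
contact_force: [-0.6, 0.3, 0.4]
opening: 0.0006
gripper_force: 0.0
```

```bash
python3 -c "
from h import *
go(*stage(-.096,.0),.018,SA)"
```

```text
turn [ 0.    0.02 -0.  ] shift [-0.037 -0.026 -0.004] rows>= 0.1
stage pos [-0.0979  0.0013] clock 33.8333 F [-0.6  0.3  0.4] q [ 0.17  0.51 -0.42  0.   -0.64 -1.9 ]
```

Request:
apply_moves(plan=[[-0.03, 0, 0, 0, 0, 0], [0, 0, 0, 0, 0, 0], [0, 0, 0, 0, 0, 0]])

```text
clock: 34.08
ee_pos: [0.55, -0.069, 0.0175]
orientation: [-0.259, -3.131, 0.0]
contact_force: [-1.7, 0.7, 1.0]
opening: 0.0004
gripper_force: 0.9
```

Request:
apply_moves(plan=[[-0.03, 0, 0, 0, 0, 0], [0, 0, 0, 0, 0, 0], [0, 0, 0, 0, 0, 0]])

```text
clock: 34.33
ee_pos: [0.5499, -0.0693, 0.0172]
orientation: [-0.26, -3.127, 0.001]
contact_force: [-5.5, 2.4, 3.4]
opening: 0.0002
gripper_force: 2.7
```

Request:
apply_moves(plan=[[-0.02, 0, 0, 0, 0, 0], [0, 0, 0, 0, 0, 0], [0, 0, 0, 0, 0, 0]])

```text
clock: 34.58
ee_pos: [0.5499, -0.0693, 0.0171]
orientation: [-0.26, -3.125, 0.001]
contact_force: [-7.0, 3.4, 4.6]
opening: -0.0001
gripper_force: 3.7
```

Request:
apply_moves(plan=[[0.2, 0, 0, 0, 0, 0], [0.4, 0, 0, 0, 0, 0], [0, 0, -0.3, 0, 0, 0], [0, 0, -0.6, 0, 0, 0], [0, 0, -0.6, 0, 0, 0], [0, 0.3, -0.5, 0, 0, 0], [0, 0.7, 0, 0, 0, 0], [0, 0.8, 0, 0, 0, 0], [0, 0.8, 0, 0, 0, 0], [0, 0.8, 0, 0, 0, 0], [0, 0.5, 0, 0, 0, 0], [0, 0, 0, 0, 0, 0]])

```text
clock: 35.58
ee_pos: [0.5573, 0.1325, 0.1178]
orientation: [0.25, 3.127, 0.002]
contact_force: [0.3, -0.9, 0.2]
opening: 0.0001
gripper_force: 0.0
```

```bash
python3 t.py v1; python3 -c "
from h import *
go(*stage(-.099,.195),.035,SA)"; sed -n '/grip pt/,$p' m.py >/dev/null
python3 - <<'E'
from h import *
from m import rect
for n in('top','scene'):
    im=cv2.imread('pics/v1%s.png'%n)[:,:,::-1]; c=get_calibration(n)
    H,S,V=cv2.split(cv2.cvtColor(np.ascontiguousarray(im),cv2.COLOR_RGB2HSV))
    m=((H<8)|(H>172))&(S>150)&(V>150)
    uv=proj(c,[[*stage(-.099,.15),.06]])[0]; v,u=np.mgrid[:480,:640]; m&=np.hypot(u-uv[0],v-uv[1])<30
    if m.sum(): P=rect(m,c,.067,'grip'); print(np.mean([tostage(p) for p in P],axis=0))
E
```

```text
top tab 101
tab c 567.6 -72.5 wh 35.5 12.3 ang 80.26 44
   stage x [-85.7 -73.3] y [-17.1  18.4]
top bar 745
bar c 645.6 -85.5 wh 170.3 45.7 ang -9.48 236
   stage x [-85.5  84.5] y [-22.1  23.4]
   edge L slope deg -0.16 y at mid 22.7 x [-76.  76.]
   edge R slope deg -0.26 y at mid -21.2 x [-76.  76.]
scene tab 102
tab c 570.1 -75.2 wh 36.8 13.6 ang 85.69 37
   stage x [-83.8 -70. ] y [-19.5  16.4]
scene bar 595
bar c 643.4 -86.7 wh 163.8 45.4 ang -9.46 156
   stage x [-82.5  79.4] y [-23.4  21.6]
   edge L slope deg -0.07 y at mid 20.9 x [-74.  70.]
   edge R slope deg 0.01 y at mid -16.8 x [-74.  70.]
turn [0.   0.01 0.02] shift [ 2.514 -3.825  0.345] rows>= 5.5
stage pos [-0.1243  0.1973] clock 35.6833 F [-0.4 -0.2 -0.6] q [ 0.51  0.4  -0.28  0.   -0.89 -2.25]
turn [0.   0.01 0.02] shift [-0.506 -0.045  1.645] rows>= 2.1
stage pos [-0.1243  0.1973] clock 35.6833 F [-0.4 -0.2 -0.6] q [ 0.51  0.4  -0.28  0.   -0.89 -2.25]
grip c 572.5 76.3 wh 22.1 12.0 ang -8.73 28
[-0.099576    0.14847964]
grip c 577.7 69.1 wh 53.9 28.5 ang -76.32 50
[-0.09095576  0.14329079]
```

The tray is now square (-9.48° against the stage's -9.45°) and flush. Now the lock.

Request:
apply_moves(plan=[[-0.2, 0, 0.1, 0, 0, 0], [-0.3, 0, 0.3, 0, 0, 0], [0, 0, 0.4, 0, 0, 0], [0, 0, 0.4, 0, 0, 0], [0, 0, 0.3, 0, 0, 0], [0, 0, 0.1, 0, 0, 0], [0, 0, 0, 0, 0, 0], [0, -0.1, 0, 0, 0, 0], [0, -0.1, 0, 0, 0, 0], [0, 0, 0, 0, 0, 0]])

```text
clock: 36.52
ee_pos: [0.579, 0.1129, 0.0386]
orientation: [0.261, 3.128, 0.001]
contact_force: [-0.3, -0.7, 0.1]
opening: 0.0
gripper_force: 0.0
```

Request:
apply_moves(plan=[[0, -0.1, 0, 0, 0, 0], [0, -0.1, 0, 0, 0, 0], [0, -0.1, 0, 0, 0, 0], [0, -0.1, 0, 0, 0, 0], [0, -0.1, 0, 0, 0, 0], [0, 0, 0, 0, 0, 0]])

```text
clock: 37.02
ee_pos: [0.5752, 0.0887, 0.0382]
orientation: [0.259, 3.128, 0.001]
contact_force: [0.7, 1.8, 1.1]
opening: 0.0001
gripper_force: 1.1
```

```bash
python3 -c "
from h import *
go(*stage(-.099,.088),.035,SA)"
```

```text
turn [ 0.01  0.03 -0.  ] shift [ 0.011 -1.455  0.063] rows>= 1.8
stage pos [-0.0985  0.1608] clock 37.0167 F [0.7 1.8 1.1] q [ 0.43  0.52 -0.33  0.   -0.72 -2.17]
```

Request:
apply_moves(plan=[[0, -0.1, 0, 0, 0, 0], [0, -0.12, 0, 0, 0, 0], [0, -0.12, 0, 0, 0, 0], [0, -0.12, 0, 0, 0, 0], [0, -0.12, 0, 0, 0, 0], [0, -0.12, 0, 0, 0, 0], [0, -0.1, 0, 0, 0, 0], [0, 0, 0, 0, 0, 0]])

```text
clock: 37.68
ee_pos: [0.5675, 0.0484, 0.0373]
orientation: [0.261, 3.131, -0.001]
contact_force: [0.6, 1.9, 1.5]
opening: -0.0002
gripper_force: 0.9
```

Request:
apply_moves(plan=[[0, -0.1, 0, 0, 0, 0], [0, -0.1, 0, 0, 0, 0], [0, -0.1, 0, 0, 0, 0], [0, -0.1, 0, 0, 0, 0], [0, 0, 0, 0, 0, 0]])

```text
clock: 38.1
ee_pos: [0.564, 0.0289, 0.0371]
orientation: [-0.261, -3.13, 0.001]
contact_force: [0.9, 1.0, 0.6]
opening: 0.0001
gripper_force: 0.6
```

```bash
python3 -c "
from h import *
go(*stage(-.099,.088),.035,SA)"
```

```text
turn [-0.01 -0.   -0.01] shift [-0.014 -0.239  0.043] rows>= 0.3
stage pos [-0.0997  0.0999] clock 38.1 F [0.9 1.  0.6] q [ 0.34  0.5  -0.37  0.   -0.7  -2.08]
```

Request:
apply_moves(plan=[[0, -0.06, 0, 0, 0, 0], [0, -0.06, 0, 0, 0, 0], [0, -0.05, 0, 0, 0, 0], [0, 0, 0, 0, 0, 0]])

```text
clock: 38.43
ee_pos: [0.5626, 0.021, 0.0372]
orientation: [-0.26, -3.13, 0.001]
contact_force: [0.8, 1.7, -1.1]
opening: -0.0002
gripper_force: 1.0
```

Request:
apply_moves(plan=[[0, -0.05, 0, 0, 0, 0], [0, -0.04, 0, 0, 0, 0], [0, 0, 0, 0, 0, 0]])

```text
clock: 38.68
ee_pos: [0.5625, 0.0193, 0.0373]
orientation: [0.26, 3.129, 0.005]
contact_force: [-1.7, 13.5, -0.2]
opening: 0.0001
gripper_force: 6.4
```

Request:
apply_moves(plan=[[0, -0.04, 0, 0, 0, 0], [0, 0, 0, 0, 0, 0], [0, 0, 0, 0, 0, 0]])

```text
clock: 38.93
ee_pos: [0.5626, 0.0192, 0.0373]
orientation: [0.259, 3.128, 0.007]
contact_force: [-2.8, 20.4, 0.5]
opening: -0.0
gripper_force: 9.7
```

Request:
apply_moves(plan=[[0, -0.04, 0, 0, 0, 0], [0, 0, 0, 0, 0, 0], [0, 0, 0, 0, 0, 0]])

```text
clock: 39.18
ee_pos: [0.5626, 0.0191, 0.0374]
orientation: [0.258, 3.127, 0.011]
contact_force: [-3.9, 27.9, 1.3]
opening: -0.0001
gripper_force: 13.2
```

```bash
python3 -c "
from h import *
go(*stage(-.099,.088),.035,SA)"
```

```text
turn [ 0.07  0.03 -0.  ] shift [-0.008 -0.041  0.047] rows>= 0.1
stage pos [-0.0994  0.0901] clock 39.1833 F [-3.9 27.9  1.3] q [ 0.32  0.49 -0.38 -0.01 -0.69 -2.05]
```

A hard stop where the end stop should be. Back off, rise, and check.

Request:
apply_moves(plan=[[0, 0.2, 0, 0, 0, 0], [0, 0.4, 0, 0, 0, 0], [0, 0.4, 0, 0, 0, 0], [0, 0.2, -0.3, 0, 0, 0], [0, 0, -0.6, 0, 0, 0], [0, 0, -0.6, 0, 0, 0], [0.5, 0.2, -0.3, 0, 0, 0], [0.7, 0.2, 0, 0, 0, 0], [0.5, 0.1, 0, 0, 0, 0], [0, 0, 0, 0, 0, 0]])

```text
clock: 40.02
ee_pos: [0.4869, 0.1102, 0.1272]
orientation: [-0.257, -3.127, 0.004]
contact_force: [-0.5, 0.2, 1.0]
opening: -0.0001
gripper_force: 0.0
```

```bash
python3 t.py w1|grep -v -E "turn"
python3 - <<'E'
from h import *
from m import rect
for n in('top','scene'):
    im=cv2.imread('pics/w1%s.png'%n)[:,:,::-1]; c=get_calibration(n)
    H,S,V=cv2.split(cv2.cvtColor(np.ascontiguousarray(im),cv2.COLOR_RGB2HSV))
    m=((H<8)|(H>172))&(S>150)&(V>100 if n=='top' else V>190)
    uv=proj(c,[[*stage(-.099,.062),.067]])[0]; v,u=np.mgrid[:480,:640]; m&=np.hypot(u-uv[0],v-uv[1])<25
    P=rect(m,c,.067,n+' grip'); q=np.array([tostage(p) for p in P]); print((q.min(0)+q.max(0))/2,np.ptp(q,axis=0))
im=cv2.imread('pics/w1top.png');cv2.imwrite('pics/w1c.png',cv2.resize(im[150:330,220:460],(800,600),interpolation=cv2.INTER_CUBIC))
E
```

```text
top tab 106
tab c 567.4 -72.4 wh 35.5 12.7 ang 80.24 43
   stage x [-86.  -73.3] y [-17.1  18.1]
top bar 749
bar c 645.4 -85.5 wh 170.6 45.7 ang -9.48 194
   stage x [-85.5  84.5] y [-22.1  23.4]
   edge L slope deg -0.13 y at mid 22.7 x [-76.  76.]
   edge R slope deg -0.31 y at mid -21.2 x [-76.  76.]
scene tab 113
tab c 569.5 -75.2 wh 36.3 14.9 ang 77.42 37
   stage x [-84.1 -69.5] y [-20.2  16.6]
scene bar 596
bar c 644.2 -86.9 wh 162.1 45.4 ang -9.46 154
   stage x [-81.7  79.4] y [-23.4  21.6]
   edge L slope deg -0.09 y at mid 20.9 x [-73.  71.]
   edge R slope deg -0.0 y at mid -16.9 x [-73.  71.]
stage pos [-0.1852  0.1685] clock 40.1167 F [ 0.4 -0.  -0.2] q [ 0.55  0.29 -0.43  0.   -0.85 -2.28]
top grip c 555.9 -7.3 wh 28.2 24.3 ang -9.7 43
[-0.1017291   0.06291953] [0.02821854 0.02432014]
scene grip c 559.6 -9.7 wh 25.2 21.9 ang 85.23 30
[-0.09798322  0.06129199] [0.02246504 0.02484019]
```

View pics/w1c.png

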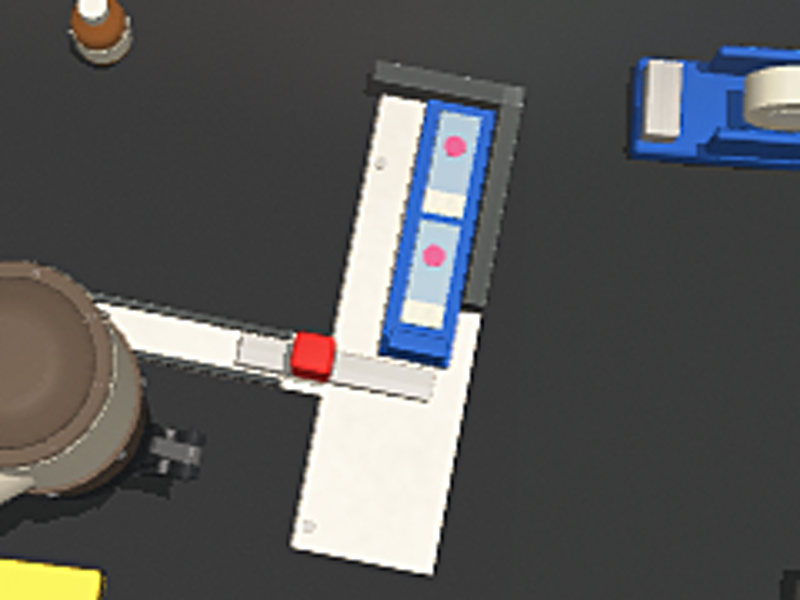

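The picture shows the tray flush in the corner (nose (460,105)), the bolt behind its tab with its tip at (432,385), and the grip (313,355) at stage y of about 62 mm, which is the end stop. The arm touches nothing.

```bash
python3 -c "
from bench import ticket
print(ticket.close_job())"
```

```text
the job is handed in; nothing more can be done
None
```

The blue tray is square and flush in the fence corner, tab towards the robot, with the lock at its end stop and its bolt behind the tray; the job is handed in. On the first push-in I closed the fingers too early, so they picked the tray up again by its tab and it hung nose-down onto the deck; I laid it flat and redid the push.

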